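Open a clip-on sample carrier, sort the samples and clip it shut again

ROBOT

A 6-joint arm with a two-finger parallel gripper is mounted at the origin on a cart in front of the work surface, level with it; the furniture and walls round the work are solid. World frame = base frame: x ahead of the robot, y to its left, z up, the work surface at z = 0. Lengths are in m, angles in rad, forces in N, time in s.
With the tool pointing down it reaches from about 0.275 to 0.775 m from the base axis. Payload 14.6 kg.
Tool frame: the origin (TCP) lies between the finger pads; the fingertips stand 25 mm ahead of it and the grasp point (between the pads) lies 6 mm ahead of it (nose_length is the distance from the TCP to the fingertips, in m); z points along the fingers, y is the line along which they close (so a half turn about z gives the same grasp; the last joint's range is limited). The gripper opens to 85 mm and grips with 20 to 120 N. Pads are 22 mm wide; open, the fingers measure 114 mm over their backs; the gripper's body (76 mm by 85 mm) begins 54 mm behind the grasp point. The pads swing forward as they close: fully open they stand 13 mm farther back than shut.
Start: joints at [-1.34, 0.263, -0.048, 1.259, 0, 1.415], TCP at [0.198, -0.486, 0.256] pointing down, gripper open.
Joint ranges: [-2.65, 2.65], [-0.89, 1.7], [-1.18, 1.37], [-2.13, 2.11], [-1.35, 1.29], [-3.14, 3.14]. Speed limits (rad/s): [1.89, 1.89, 2.57, 2.79, 3.14, 3.14].

INTERFACE

Orientations are given as a unit quaternion [x, y, z, w].
In Python, from bench import * gives the robot as it stands.
- The arm moves only by the shell command python3 -m creep 'ROWS' [FORCE]. ROWS is JSON, a list of rows, each an object of numbers: "dx", "dy", "dz": the shift along the tool's x, y, z as a fraction of full scale; "rx", "ry", "rz": the turn, a rotation vector about the tool's x, y, z as a fraction of full scale; "hand": the opening, from -1 (shut) to 1 (fully open). In form: [{"dx": .., "dy": .., "dz": .., "rx": .., "ry": .., "rz": .., "hand": ..}, ...]. A call has exactly 5 rows; each row is the pose to reach, as a shift and turn from the pose commanded when the call began, along the tool's axes at that moment, turning the shorter way round; what a row does not reach only later rows make up. Full scale, the value 1, is 0.6 m for a shift and 2 pi rad for a turn. A row lasts 1/8 s, in which the tool goes at most 62.5 mm and 10.7 degrees, less where a joint would pass 70% of its speed; a pose out of reach is approached as far as the arm can. A call with a number of a shift or a turn outside -1 to 1 is refused whole. A call with a gripper value outside its range is refused whole. The fingers move at their own pace and stop on an object; FORCE is the grip in N (left out, the last holds). Time passes only in rows, so rows that repeat a pose let the fingers close, or fill a call up. It gives the time, the measured TCP pose, the force, the opening and the grip force at its end, in the units of the state.
- get_state(): the state, without advancing time (a new reading comes with each control period).
- camera(name): name is "side" or "top" or "wrist"; returns (picture, depth): 400x640x3 uint8, red, green, blue; 400x640 float32, m along the optical axis (not along the pixel's ray), 0 where there is no reading.
- camera_model(name): a dict with "K" (3x3 intrinsics, pixels), "R" (3x3) and "t" (3): a world point X has camera coordinates R X + t. Camera axes: x right, y down, z forward; pixel columns grow to the right and rows downward; lengths in m; the calibration is good to about 2 mm. A picture is of the moment at which its call begins: read the wrist's pose just before it. camera_model takes no time and is no camera call; for the wrist camera it gives the pose at the moment of the call.
- finish_job(): hands the job in; it is judged then, once.
The state is a dict: "time_s": time; "joint_positions": joint angles; "qd": joint speeds; "tau": joint torques, N m; "position": TCP position; "eef_rot": TCP orientation; "force": force on the tool from outside, world axes, zero at the start; "ft_torque": the same for the moment, N m; "opening": finger opening in m; "finger_force": force on a finger pad.
Only numpy, scipy, OpenCV 4.12 (cv2) and the standard library are available. Lean on these libraries where they do the work, as an engineer would, in place of code of your own. Each camera call takes 0.05 s, during which the arm holds its last target. There are 200 camera calls.

TASK

A sample carrier has come in: squeeze the two tabs on top of its clear cover together to unclip it, lift the cover off and lay it right way up on the bench beside the carrier. Sort everything in the carrier into the steel trays, the slim vials into the small tray and the wide screw-cap pots into the large one, and then put the cover back on the empty carrier so that it sits fully home with both tabs sprung out again. Leave the other things on the bench where they are.

Things in the scene. Friction and masses are not known exactly. Their poses are not given: they have to be found in the camera images.
- carrier: white sample carrier fixed to the bench; base plate 164 x 196 mm (x, y), shell 148 x 172, rim top 45 mm above the bench. Origin: centre of its underside, z up. In it a black foam insert, top 31 mm above the bench, has six stepped pockets at x -30 and +30, y -48, 0 and +48 mm; any may hold a vial (foot at 15 mm, top at 54), a pot (foot at 25 mm, top at 71) or nothing
- carrier_seat (a point): middle of the foam's top, 31 mm above the bench: the cover's origin is here, its axes along the carrier's, when it is fully home. Opening inside the rim: 136 x 160 mm, 14 mm deep. The two rim walls at x -71 and +71 mm (6 mm thick) each have a window 30 mm long in the middle, where a lug of the cover catches
- cover: loose clear hood of the carrier, 0.3 kg; 110 x 146 mm, 51 mm high, with a white foot flange 132 x 156 x 4 mm that drops inside the carrier's rim with 2 mm to spare all round; fits either way round; the bench to the right (-y) of the carrier is free for it. Origin: centre of its underside. Lift straight up, 60 mm to clear everything. Only its two tabs can be grasped; on the bench it stands on its flange
- cover_grip (a point): midway between the two grey finger tabs, 67 mm above the cover's underside: squeeze here, from above, closing along the cover's x. Tabs: upright plates 24 mm wide (y), 6 thick, 54 to 77 mm above the underside, outer faces at x -29 and +29 mm (58 apart), 44 apart when squeezed. Hold them squeezed until the cover is down: pushing alone does not click it in
- tab_near (a joint): travel in m of the cover's tab on its -x side: 0 = sprung out, 0.007 = pressed fully in towards the other tab. A spring pushes it out with 4 N at 0 and 9 N at 0.007. Its lug, 2 to 8 mm above the cover's underside, reaches 72 mm from the middle at 0 (caught under the carrier's rim) and 65 mm at 0.007 (free)
- tab_far (a joint): travel in m of the cover's tab on its +x side: 0 = sprung out, 0.007 = pressed fully in towards the other tab. A spring pushes it out with 4 N at 0 and 9 N at 0.007. Its lug, 2 to 8 mm above the cover's underside, reaches 72 mm from the middle at 0 (caught under the carrier's rim) and 65 mm at 0.007 (free)
- vial_1: slim sample vial, 14 mm across and 39 mm high with a dark cap; 14 g; origin: centre of its foot, z towards the cap. May be absent
- vial_2: slim sample vial, 14 mm across and 39 mm high with a dark cap; 14 g; origin: centre of its foot, z towards the cap. May be absent
- vial_3: slim sample vial, 14 mm across and 39 mm high with a dark cap; 14 g; origin: centre of its foot, z towards the cap. May be absent
- pot_1: wide sample pot, 31 mm across and 46 mm high with a white screw cap 34 mm across and 12 mm high; 35 g or somewhat more or less; origin: centre of its foot, z towards the cap. May be absent
- pot_2: wide sample pot, 31 mm across and 46 mm high with a white screw cap 34 mm across and 12 mm high; 35 g or somewhat more or less; origin: centre of its foot, z towards the cap. May be absent
- pot_3: wide sample pot, 31 mm across and 46 mm high with a white screw cap 34 mm across and 12 mm high; 35 g or somewhat more or less; origin: centre of its foot, z towards the cap. May be absent
- tray_vials: the small loose stainless tray, for the vials: 120 x 96 mm outside (x, y), walls 24 mm high and 3 mm thick, floor 3 mm thick; 0.45 kg; origin: centre of its underside
- tray_pots: the large loose stainless tray, for the pots: 170 x 130 mm outside (x, y), walls 34 mm high and 3 mm thick, floor 3 mm thick; 0.45 kg; origin: centre of its underside
- rack_yellow: bystander: yellow tube rack, 64 x 62 mm, 88 mm high, loose, behind the carrier's left corner; origin: centre of its underside
- pen_cup: bystander: black pen cup, 75 mm across, 152 mm high with the pens, loose, behind the trays; origin: centre of its underside
- beaker: bystander: plastic beaker with tubes, about 100 mm across, 180 mm high, loose, left of the trays; origin: centre of its underside
Mind the look-alikes: they are no part of the job. Leave any purple look-alike of the tray_vials alone.

How it is judged:
By the outcome, as a careful person would: the job done as asked, in the order asked, and still so for the second after the job is handed in, with the robot touching nothing.
Of vial_1, vial_2, vial_3, pot_1, pot_2, pot_3 only 4 to 6 are there at a start; the rules pass over those that are not, and their reading is None.
At some moment in a run one of cover, tray_vials, tray_pots may be knocked a few centimetres aside while the robot is not near it.
Once in a run the grip may slacken for a moment while it holds something.
It also fails if it takes over 210 s, if anything falls off the work surface, if the arm or the gripper's body presses on something with over 40 N, if the wrist force passes 120 N, or if a joint passes its speed limit or range.

## Working session

There is one attempt and no reset: what is moved stays moved. The work goes in short steps, Python scripts to look and compute and a shell command to move; the robot and the scene stay as the last step left them, time stands still between calls to the robot, and variables do not carry over. Pictures are saved under pics/ and viewed, at most 17 in all, crops included, and the job is handed in when it is done.

```bash
ls; mkdir -p pics
cat > h.py <<'E'
from bench import *
import numpy as np, cv2
from scipy.spatial.transform import Rotation as Ro
def snap(n,f=None):
    m=camera_model(n); p,d=camera(n)
    if f: cv2.imwrite('pics/'+f,p[:,:,::-1])
    return p,d,m
def cloud(d,m):
    K,R,t=[np.array(m[k]) for k in 'KRt']
    v,u=np.mgrid[:d.shape[0],:d.shape[1]]
    c=np.stack([(u-K[0,2])/K[0,0]*d,(v-K[1,2])/K[1,1]*d,d],-1)
    return (c-t)@R   # R^T(c-t)
def ray(m,u,v,z):
    K,R,t=[np.array(m[k]) for k in 'KRt']
    o=-R.T@t; r=R.T@np.linalg.solve(K,[u,v,1]); return o+r*(z-o[2])/r[2]
def plan(target,yaw=None,s=None):
    "tool-frame fractions to bring TCP to target (world), tool down with closing line (tool y) at world angle yaw"
    s=s or get_state(); R0=Ro.from_quat(s['eef_rot']); d=R0.inv().apply(np.array(target)-s['position'])/.6
    out=d.round(4)
    if yaw is not None:
        c=[]
        for a in (yaw,yaw+np.pi):
            y=np.array([np.cos(a),np.sin(a),0]);z=np.array([0,0,-1.]);x=np.cross(y,z)
            c.append((R0.inv()*Ro.from_matrix(np.stack([x,y,z],1))).as_rotvec()/(2*np.pi))
        c.sort(key=np.linalg.norm); return out,c[0].round(4),c[1].round(4)
    return out
E
python3 - <<'E'
from h import *
s=get_state(); print(s)
for n in('top','side','wrist'):
    p,d,m=snap(n,n+'0.png'); np.savez('/tmp/'+n,p=p,d=d,**m); print(n,-m['R'].T@m['t'],m['R'][2])
E
```

```text
pics
{'time_s': 0.0, 'joint_positions': array([-1.34029388e+00,  2.63540411e-01, -4.89149184e-02,  1.25939533e+00,
       -6.30392725e-06,  1.41548344e+00]), 'qd': array([-0.00012713,  0.00018087,  0.00135137,  0.0002989 ,  0.00025097,
        0.00105389]), 'tau': array([-1.32346333e-03, -6.37604713e+01,  3.84562790e+01,  1.37292361e-02,
       -5.78700019e-05,  4.94160105e-06]), 'position': array([ 0.19749811, -0.48618139,  0.2558241 ]), 'eef_rot': array([ 9.81450809e-01,  1.91713408e-01, -2.29637385e-05, -5.26674498e-04]), 'force': array([-0.9276206 ,  0.72824236, -0.24968845]), 'ft_torque': array([-0.05485026,  0.07168762, -0.01278906]), 'finger_force': 0.0, 'opening': 0.08572492174172912}
top [0.27691471 0.28237343 1.35111899] [ 0.18418795  0.00215163 -0.98288869]
side [-0.22903619  1.38361382  0.61459198] [ 0.51763943 -0.77558836 -0.3612646 ]
wrist [ 0.27426153 -0.4549697   0.37340764] [-0.29841752 -0.12020813 -0.94683525]
```

View pics/top0.png

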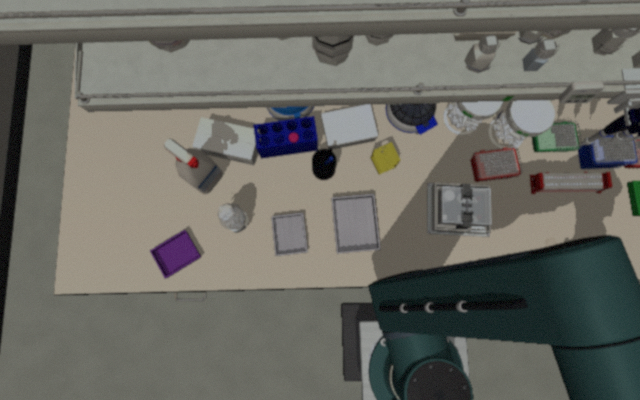

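View pics/side0.png

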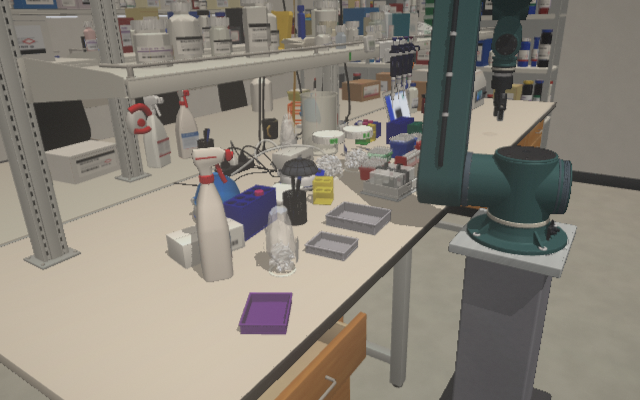

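The top view shows the carrier with its cover at about (462,209), the small tray at (291,232), the large tray at (355,221) and the purple look-alike at (176,253). The arm occludes only the lower right.

Run:
```python
from h import *
f=np.load('/tmp/top.npz'); p,d=f['p'],f['d']; m={k:f[k] for k in 'KRt'}
P=cloud(d,m)
def rect(name,box,lo,hi):
    u0,v0,u1,v1=box; Q=P[v0:v1,u0:u1].reshape(-1,3); dd=d[v0:v1,u0:u1].ravel()
    Q=Q[(dd>0)&(Q[:,2]>lo)&(Q[:,2]<hi)]
    r=cv2.minAreaRect((Q[:,:2]*1000).astype(np.float32)); print(name,len(Q),r,'z',np.median(Q[:,2]),'mean',Q.mean(0).round(4))
rect('small',(265,205,315,260),.012,.03)
rect('large',(325,185,388,258),.02,.045)
rect('carrier all',(425,178,500,240),.012,.06)
rect('cover top',(425,178,500,240),.075,.09)
rect('tabs',(425,178,500,240),.095,.12)
print('bench z',[P[v,u].round(3) for u,v in((250,270),(400,270),(410,200),(520,220),(505,235))])
np.set_printoptions(linewidth=220)
print((P[180:240:3,425:505:3,2]*1000).astype(int))
cv2.imwrite('pics/c1.png',cv2.resize(p[170:260,260:510,::-1],None,fx=3.2,fy=3.2,interpolation=cv2.INTER_CUBIC))
```

```text
small 261 ((419.6162109375, 368.2689514160156), (125.15154266357422, 101.04733276367188), 5.459622859954834) z 0.025081911176829383 mean [0.4218 0.3712 0.0245]
large 405 ((447.436279296875, 162.7090301513672), (176.02658081054688, 135.43829345703125), 3.7067129611968994) z 0.03511060909137514 mean [0.4511 0.1577 0.0344]
carrier all 969 ((497.92730712890625, -177.4750518798828), (208.0740509033203, 176.51048278808594), 85.68507385253906) z 0.03909214693946796 mean [ 0.4746 -0.142   0.0381]
cover top 1781 ((486.82177734375, -166.23703002929688), (148.82351684570312, 131.93736267089844), 87.0574722290039) z 0.08176499569806701 mean [ 0.4855 -0.1656  0.0819]
tabs 46 ((485.7403869628906, -166.21865844726562), (23.180208206176758, 58.188026428222656), 84.10735321044922) z 0.10532123004120003 mean [ 0.4848 -0.1657  0.1048]
bench z [array([ 0.311,  0.494, -0.001]), array([ 0.299,  0.028, -0.001]), array([ 0.518, -0.017,  0.002]), array([ 0.446, -0.363, -0.006]), array([ 0.399, -0.306,  0.005])]
[[   2   -3   -4    0    0    0   -2   -3    0    0    3   -1    2   -2    0    1    1   15   44  
[... 1962 characters left out ...]
 -1   -1]
 [  -3    1    2   41   36   32   33   33   32   35   36   48   24   84   88   87   33   43   44   47   51   42    1    1   -2    5    2]
 [  -4    8    0   42   43   47   41   45   44   46   28   38   43   37   30   33   35   33   32   34   33   35   -6    3   -5   -4    0]
 [   3    6    1    0    7   11   15    8   15   18   18   22   27   27   30   36   40   42   44   43   42   37    3   -1    0   -2   -4]
 [  -1    0   -1    0    1    0   -2   -4   -9   -3    3    4    3    8    4    1    4    2    2    6    4    6    0   -2   -1    0    0]
 [   3   -2   -1    4   -1    0   -1    0   -3   -3    2   -1   -2    1    0    1    1   -4   -1   -1   -1   -1    3    0   -1    1    0]]
```

View pics/c1.png

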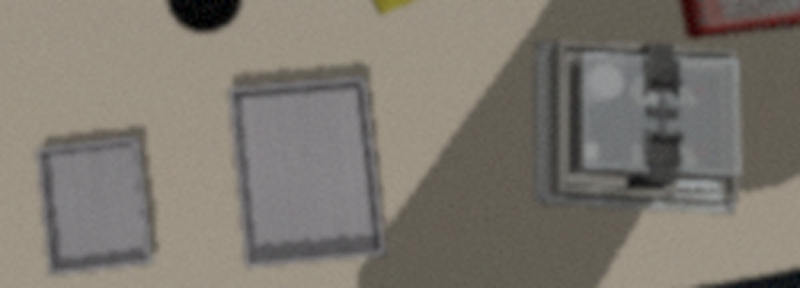

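The crop confirms the trays are empty and the cover sits on the carrier with its tab pair along x at (660,120). I'll move above it and check with the wrist camera.

Run:
```python
from h import *
print(plan([.486,-.166,.25],np.radians(-4)))
```

```text
(array([ 0.6463, -0.3135,  0.0102]), array([-1.000e-04, -1.000e-04, -1.775e-01]), array([-1.000e-04,  1.000e-04,  3.225e-01]))
```

```bash
python3 -m creep '[{"dx":0.10,"dy":-0.04,"dz":0.01,"rz":-0.02,"hand":1},{"dx":0.2,"dy":-0.09,"dz":0.01,"rz":-0.045,"hand":1},{"dx":0.3,"dy":-0.14,"dz":0.01,"rz":-0.07,"hand":1},{"dx":0.39,"dy":-0.19,"dz":0.01,"rz":-0.095,"hand":1},{"dx":0.48,"dy":-0.23,"dz":0.01,"rz":-0.12,"hand":1}]'
python3 - <<'E'
from h import *
print(plan([.486,-.166,.25],np.radians(-4)))
E
```

```text
(array([ 0.6463, -0.3135,  0.0102]), array([-1.000e-04, -1.000e-04, -1.775e-01]), array([-1.000e-04,  1.000e-04,  3.225e-01]))validation failed for argument at $[0]...
```

```bash
python3 -m creep '[{"dx":0.10,"dy":-0.04,"dz":0.01,"rx":0,"ry":0,"rz":-0.02,"hand":1},{"dx":0.2,"dy":-0.09,"dz":0.01,"rx":0,"ry":0,"rz":-0.045,"hand":1},{"dx":0.3,"dy":-0.14,"dz":0.01,"rx":0,"ry":0,"rz":-0.07,"hand":1},{"dx":0.39,"dy":-0.19,"dz":0.01,"rx":0,"ry":0,"rz":-0.095,"hand":1},{"dx":0.48,"dy":-0.23,"dz":0.01,"rx":0,"ry":0,"rz":-0.12,"hand":1}]'
python3 - <<'E'
from h import *
print(plan([.486,-.166,.25],np.radians(-4)))
E
```

```text
time_s: 0.78
position: [0.4083, -0.2538, 0.2504]
eef_rot: [0.841, 0.542, 0.0, 0.0]
force: [0.2, -1.0, -0.2]
opening: 0.0854
finger_force: 0.0
(array([0.1867, 0.0575, 0.0006]), array([ 0.    ,  0.    , -0.0567]), array([ 0.    , -0.    ,  0.4433]))
```

```bash
python3 -m creep '[{"dx":0.09,"dy":0.03,"dz":0,"rx":0,"ry":0,"rz":-0.025,"hand":1},{"dx":0.187,"dy":0.057,"dz":0,"rx":0,"ry":0,"rz":-0.05,"hand":1},{"dx":0.187,"dy":0.057,"dz":0,"rx":0,"ry":0,"rz":-0.057,"hand":1},{"dx":0.187,"dy":0.057,"dz":0,"rx":0,"ry":0,"rz":-0.057,"hand":1},{"dx":0.187,"dy":0.057,"dz":0,"rx":0,"ry":0,"rz":-0.057,"hand":1}]'
python3 - <<'E'
from h import *
p,d,m=snap('wrist','w1.png'); np.savez('/tmp/w',p=p,d=d,**m)
P=cloud(d,m)
def rect(name,lo,hi,x=(.35,.62),y=(-.3,-.03)):
    Q=P[d>0]; Q=Q[(Q[:,2]>lo)&(Q[:,2]<hi)&(Q[:,0]>x[0])&(Q[:,0]<x[1])&(Q[:,1]>y[0])&(Q[:,1]<y[1])]
    r=cv2.minAreaRect((Q[:,:2]*1000).astype(np.float32)); print(name,len(Q),r,'z',np.median(Q[:,2]),'mean',Q.mean(0).round(4))
rect('tabs',.1,.115);rect('cover',.075,.09);rect('rim',.042,.049)
E
```

```text
time_s: 1.4
position: [0.485, -0.1684, 0.2502]
eef_rot: [0.733, 0.68, -0.0, -0.0]
force: [-0.1, -0.9, -0.5]
opening: 0.0856
finger_force: 0.0
tabs 437 ((486.3719787597656, -167.83616638183594), (24.26337242126465, 58.8538932800293), 85.7508544921875) z 0.10738424772264284 mean [ 0.4865 -0.1666  0.1068]
cover 18196 ((486.4405517578125, -168.22113037109375), (146.64215087890625, 132.12088012695312), 85.56890106201172) z 0.08218336334957138 mean [ 0.4869 -0.1614  0.0826]
rim 2795 ((516.0367431640625, -189.820556640625), (210.1420135498047, 210.48226928710938), 85.67121124267578) z 0.04482524263894364 mean [ 0.4981 -0.1427  0.0449]
```

View pics/w1.png

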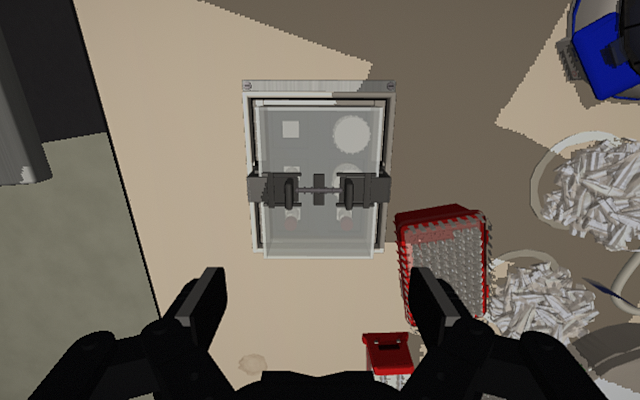

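The picture shows tabs at (290,190) and (348,190), cover square on the carrier, and clear bench below (−y). Depth gives tab pair 24×59 mm at z 107 mm, matching the specification.

```bash
python3 - <<'E'
from h import *
print(plan([.4864,-.1678,.109],np.radians(-4.3)))
f=np.load('/tmp/w.npz'); p,d=f['p'],f['d']; P=cloud(d,{k:f[k] for k in 'KRt'})
Q=P[(d>0)&(P[...,2]>.012)&(P[...,0]>.3)&(P[...,0]<.66)&(P[...,1]<-.28)&(P[...,1]>-.5)&(P[...,2]<.12)]
for y in np.arange(-.29,-.5,-.02):
    q=Q[abs(Q[:,1]-y)<.01]; print(y.round(2),len(q),q[:,0].min().round(3) if len(q) else None)
E
python3 -m creep '[{"dx":0,"dy":0.002,"dz":0.08,"rx":0,"ry":0,"rz":0,"hand":1},{"dx":0,"dy":0.002,"dz":0.14,"rx":0,"ry":0,"rz":0,"hand":1},{"dx":0,"dy":0.002,"dz":0.14,"rx":0,"ry":0,"rz":0,"hand":1},{"dx":0,"dy":0.002,"dz":0.14,"rx":0,"ry":0,"rz":0,"hand":1},{"dx":0,"dy":0.002,"dz":0.14,"rx":0,"ry":0,"rz":0,"hand":1}]' 40
python3 - <<'E'
from h import *
print(plan([.4864,-.1678,.109],np.radians(-4.3)))
E
```

```text
(array([0.0013, 0.0023, 0.2355]), array([-0., -0.,  0.]), array([ 0. , -0. , -0.5]))
-0.29 681 0.569
-0.31 429 0.574
-0.33 250 0.576
-0.35 95 0.578
-0.37 0 None
-0.39 0 None
-0.41 1487 0.535
-0.43 184 0.534
-0.45 233 0.534
-0.47 1 0.567
-0.49 0 None
time_s: 2.08
position: [0.4872, -0.1685, 0.1678]
eef_rot: [0.733, 0.681, 0.0, 0.001]
force: [-0.8, -0.4, 0.4]
opening: 0.0855
finger_force: 0.0
(array([ 0.0012, -0.0016,  0.098 ]), array([0.0003, 0.0001, 0.0003]), array([-2.000e-04,  5.000e-04, -4.997e-01]))
```

```bash
python3 -m creep '[{"dx":0.001,"dy":-0.001,"dz":0.05,"rx":0,"ry":0,"rz":0,"hand":1},{"dx":0.001,"dy":-0.001,"dz":0.08,"rx":0,"ry":0,"rz":0,"hand":1},{"dx":0.001,"dy":-0.001,"dz":0.098,"rx":0,"ry":0,"rz":0,"hand":1},{"dx":0.001,"dy":-0.001,"dz":0.098,"rx":0,"ry":0,"rz":0,"hand":1},{"dx":0.001,"dy":-0.001,"dz":0.098,"rx":0,"ry":0,"rz":0,"hand":1}]' 40 &&
python3 -m creep '[{"dx":0,"dy":0,"dz":0,"rx":0,"ry":0,"rz":0,"hand":-1},{"dx":0,"dy":0,"dz":0,"rx":0,"ry":0,"rz":0,"hand":-1},{"dx":0,"dy":0,"dz":0,"rx":0,"ry":0,"rz":0,"hand":-1},{"dx":0,"dy":0,"dz":0,"rx":0,"ry":0,"rz":0,"hand":-1},{"dx":0,"dy":0,"dz":0,"rx":0,"ry":0,"rz":0,"hand":-1}]' 40
```

```text
time_s: 2.7
position: [0.4864, -0.1676, 0.1083]
eef_rot: [0.732, 0.681, 0.0, 0.001]
force: [-0.0, 0.4, 0.3]
opening: 0.0852
finger_force: 0.0
time_s: 3.32
position: [0.4862, -0.1676, 0.1086]
eef_rot: [0.732, 0.681, 0.0, 0.001]
force: [-4.0, 1.3, 16.7]
opening: 0.0415
finger_force: 39.4
```

```bash
python3 -m creep '[{"dx":0,"dy":0,"dz":-0.01,"rx":0,"ry":0,"rz":0,"hand":-1},{"dx":0,"dy":0,"dz":-0.02,"rx":0,"ry":0,"rz":0,"hand":-1},{"dx":0,"dy":0,"dz":-0.03,"rx":0,"ry":0,"rz":0,"hand":-1},{"dx":0,"dy":0,"dz":-0.04,"rx":0,"ry":0,"rz":0,"hand":-1},{"dx":0,"dy":0,"dz":-0.05,"rx":0,"ry":0,"rz":0,"hand":-1}]' 50
python3 - <<'E'
from h import *
p,d,m=snap('wrist','w2.png')
E
```

```text
time_s: 3.95
position: [0.486, -0.1674, 0.1379]
eef_rot: [0.732, 0.681, -0.0, -0.0]
force: [0.8, 0.3, -1.4]
opening: 0.0403
finger_force: 52.8
```

View pics/w2.png

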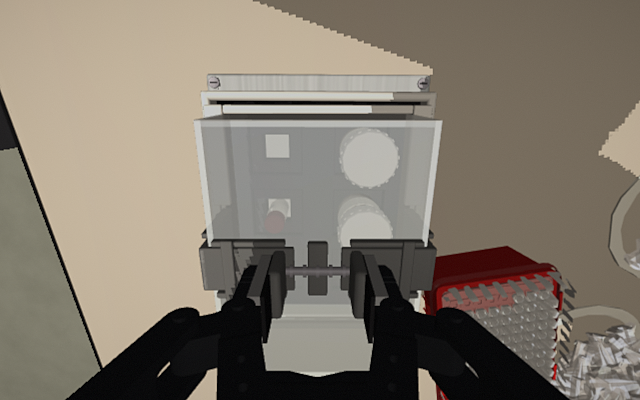

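The cover is off its lugs and rising in the grip. Two pots at (368,158) and (362,215), and a vial at (276,215), are visible beneath it. I'll keep lifting, then carry it sideways.

```bash
python3 -m creep '[{"dx":0,"dy":0,"dz":-0.03,"rx":0,"ry":0,"rz":0,"hand":-1},{"dx":0,"dy":0,"dz":-0.06,"rx":0,"ry":0,"rz":0,"hand":-1},{"dx":0,"dy":0,"dz":-0.1,"rx":0,"ry":0,"rz":0,"hand":-1},{"dx":0,"dy":0,"dz":-0.1,"rx":0,"ry":0,"rz":0,"hand":-1},{"dx":0,"dy":0,"dz":-0.1,"rx":0,"ry":0,"rz":0,"hand":-1}]' 50
python3 - <<'E'
from h import *
print(plan([.43,-.375,.2],np.radians(-4.3)))
E
```

```text
time_s: 4.62
position: [0.4857, -0.1672, 0.1966]
eef_rot: [0.732, 0.681, -0.0, -0.0]
force: [0.7, -0.2, -2.6]
opening: 0.0406
finger_force: 52.8
(array([-0.3521, -0.0674, -0.0057]), array([-0.0001, -0.0001,  0.0003]), array([ 1.000e-04, -2.000e-04, -4.997e-01]))
```

```bash
python3 -m creep '[{"dx":-0.06,"dy":-0.03,"dz":0,"rx":0,"ry":0,"rz":0,"hand":-1},{"dx":-0.14,"dy":-0.067,"dz":0,"rx":0,"ry":0,"rz":0,"hand":-1},{"dx":-0.22,"dy":-0.067,"dz":0,"rx":0,"ry":0,"rz":0,"hand":-1},{"dx":-0.3,"dy":-0.067,"dz":0,"rx":0,"ry":0,"rz":0,"hand":-1},{"dx":-0.352,"dy":-0.067,"dz":0,"rx":0,"ry":0,"rz":0,"hand":-1}]' 50 
python3 -m creep '[{"dx":0,"dy":0,"dz":0.06,"rx":0,"ry":0,"rz":0,"hand":-1},{"dx":0,"dy":0,"dz":0.12,"rx":0,"ry":0,"rz":0,"hand":-1},{"dx":0,"dy":0,"dz":0.16,"rx":0,"ry":0,"rz":0,"hand":-1},{"dx":0,"dy":0,"dz":0.175,"rx":0,"ry":0,"rz":0,"hand":-1},{"dx":0,"dy":0,"dz":0.18,"rx":0,"ry":0,"rz":0,"hand":-1}]' 50
python3 - <<'E'
from h import *
print(plan([.43,-.375,.0776],np.radians(-4.3)))
E
```

```text
time_s: 5.25
position: [0.4298, -0.3768, 0.1961]
eef_rot: [0.733, 0.68, -0.0, -0.001]
force: [0.3, 0.4, -2.5]
opening: 0.0404
finger_force: 52.8
time_s: 5.88
position: [0.4304, -0.3749, 0.0891]
eef_rot: [0.732, 0.681, 0.0, -0.0]
force: [0.3, 0.1, -2.7]
opening: 0.0404
finger_force: 52.8
(array([-0.0002, -0.0007,  0.0192]), array([-0.0001, -0.0001,  0.0004]), array([ 1.000e-04, -1.000e-04, -4.996e-01]))
```

```bash
python3 -m creep '[{"dx":0,"dy":0,"dz":0.008,"rx":0,"ry":0,"rz":0,"hand":-1},{"dx":0,"dy":0,"dz":0.014,"rx":0,"ry":0,"rz":0,"hand":-1},{"dx":0,"dy":0,"dz":0.018,"rx":0,"ry":0,"rz":0,"hand":-1},{"dx":0,"dy":0,"dz":0.019,"rx":0,"ry":0,"rz":0,"hand":-1},{"dx":0,"dy":0,"dz":0.019,"rx":0,"ry":0,"rz":0,"hand":-1}]' 50
```

```text
time_s: 6.5
position: [0.4306, -0.3751, 0.0782]
eef_rot: [0.732, 0.681, -0.0, 0.0]
force: [-0.0, -0.2, -2.1]
opening: 0.0404
finger_force: 52.8
```

```bash
python3 -m creep '[{"dx":0,"dy":0,"dz":0.003,"rx":0,"ry":0,"rz":0,"hand":-1},{"dx":0,"dy":0,"dz":0.003,"rx":0,"ry":0,"rz":0,"hand":-1},{"dx":0,"dy":0,"dz":0.001,"rx":0,"ry":0,"rz":0,"hand":1},{"dx":0,"dy":0,"dz":0,"rx":0,"ry":0,"rz":0,"hand":1},{"dx":0,"dy":0,"dz":0,"rx":0,"ry":0,"rz":0,"hand":1}]' 50
python3 -m creep '[{"dx":0,"dy":0,"dz":-0.03,"rx":0,"ry":0,"rz":0,"hand":1},{"dx":0,"dy":0,"dz":-0.08,"rx":0,"ry":0,"rz":0,"hand":1},{"dx":0.06,"dy":0,"dz":-0.16,"rx":0,"ry":0,"rz":0,"hand":1},{"dx":0.14,"dy":0,"dz":-0.24,"rx":0,"ry":0,"rz":0,"hand":1},{"dx":0.22,"dy":0.03,"dz":-0.28,"rx":0,"ry":0,"rz":0,"hand":1}]' 50
python3 - <<'E'
from h import *
s=get_state(); print(s['joint_positions'])
print(plan([.47,-.23,.26],np.radians(-4.3)))
p,d,m=snap('wrist','w3.png'); np.savez('/tmp/w',p=p,d=d,**m)
E
```

```text
time_s: 7.12
position: [0.4306, -0.3752, 0.0781]
eef_rot: [0.732, 0.681, 0.0, 0.0]
force: [-0.5, -1.5, -0.1]
opening: 0.0854
finger_force: 0.0
time_s: 7.75
position: [0.458, -0.244, 0.2482]
eef_rot: [0.733, 0.68, 0.0, 0.001]
force: [1.2, 0.1, -0.0]
opening: 0.0853
finger_force: 0.0
[-6.46599996e-01  2.53939713e-01 -8.31765682e-02  1.23160950e+00
 -9.96396547e-05  9.98766715e-01]
(array([ 0.0248,  0.0182, -0.0196]), array([0.0003, 0.0002, 0.0001]), array([-3.000e-04,  4.000e-04, -4.999e-01]))
```

View pics/w3.png

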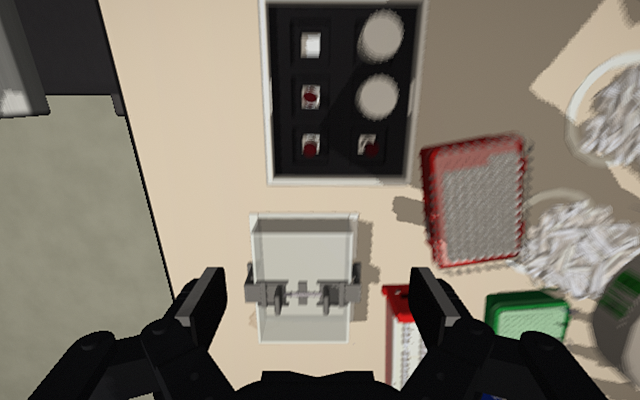

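The cover stands on the bench at about (303,278). The carrier shows two pots at (380,35) and (378,97), and three dark-capped vials at (311,97), (311,147) and (370,147). The pocket at (310,45) looks empty, so I'll measure it.

Run:
```python
from h import *
f=np.load('/tmp/w.npz'); p,d=f['p'],f['d']; P=cloud(d,{k:f[k] for k in 'KRt'})
a=np.radians(-4.3); R=np.array([[np.cos(a),-np.sin(a)],[np.sin(a),np.cos(a)]]); c=np.array([.4864,-.1678])
for y in(48,0,-48):
  for x in(-30,30):
    w=c+R@np.array([x,y])/1000; k=(d>0)&(np.hypot(P[...,0]-w[0],P[...,1]-w[1])<.02)
    Q=P[k]; h=Q[:,2]
    t='pot' if (h>.063).sum()>50 else ('vial' if ((h>.045)&(h<.062)).sum()>15 else 'empty')
    q=Q[h>(.063 if t=='pot' else .047)]
    print(x,y,w.round(4),t,np.percentile(h,[1,50,98]).round(3),len(q), q.mean(0).round(4) if len(q) else '', cv2.minAreaRect((q[:,:2]*1000).astype(np.float32))[:2] if len(q)>3 else '')
k=(d>0)&(P[...,2]>.04)&(P[...,2]<.06)&(P[...,1]<-.28)&(P[...,0]<.52)
Q=P[k]; print('cover',cv2.minAreaRect((Q[:,:2]*1000).astype(np.float32)),len(Q))
k=(d>0)&(P[...,2]>.07)&(P[...,2]<.085)&(P[...,1]<-.28)&(P[...,1]>-.45)&(P[...,0]<.52)&(P[...,0]>.37)
Q=P[k]; print('tabs',cv2.minAreaRect((Q[:,:2]*1000).astype(np.float32)),len(Q))
```

```text
-30 48 [ 0.4601 -0.1177] empty [0.014 0.025 0.031] 0  
30 48 [ 0.5199 -0.1222] pot [0.024 0.071 0.073] 1515 [ 0.5194 -0.1225  0.0708] ((519.9142456054688, -122.4052734375), (34.76284408569336, 34.20677185058594))
-30 0 [ 0.4565 -0.1656] vial [0.014 0.025 0.055] 172 [ 0.4566 -0.1655  0.0538] ((456.57366943359375, -165.56961059570312), (12.861594200134277, 12.707275390625))
30 0 [ 0.5163 -0.17  ] pot [0.024 0.071 0.072] 1257 [ 0.5157 -0.1699  0.0709] ((516.1299438476562, -170.13760375976562), (34.27043533325195, 34.352447509765625))
-30 -48 [ 0.4529 -0.2134] pot [0.014 0.054 0.31 ] 1051 [ 0.4488 -0.231   0.3038] ((447.28155517578125, -229.70973205566406), (5.506297588348389, 24.896751403808594))
30 -48 [ 0.5127 -0.2179] pot [0.015 0.279 0.305] 1979 [ 0.5081 -0.2352  0.2854] ((509.5316162109375, -234.46246337890625), (6.1557207107543945, 28.111419677734375))
cover ((431.0340576171875, -375.000732421875), (146.80996704101562, 131.9444580078125), 85.83132934570312) 10925
tabs ((430.8953857421875, -374.9666442871094), (24.656288146972656, 58.64555740356445), 85.92799377441406) 262
```

Measured caps agree with the pocket grid to under 1 mm, with the cover at (0.431, −0.375). Pots go first.

```bash
cat > pl.py <<'E'
import sys
from h import *
a=[float(v) for v in sys.argv[1:]]
o=plan(a[:3],np.radians(a[3])); print('d',o[0],'rot',o[1]); s=get_state(); print('t',round(s['time_s'],2),'j6',s['joint_positions'][5].round(2))
E
python3 pl.py .5197 -.1224 .072 -4.3
```

```text
d [0.2017 0.0832 0.2988] rot [0.0008 0.0001 0.0006]
t 7.8 j6 1.0
```

```bash
python3 -m creep '[{"dx":0.1,"dy":0.04,"dz":0,"rx":0,"ry":0,"rz":0,"hand":0.3},{"dx":0.2,"dy":0.083,"dz":0.02,"rx":0,"ry":0,"rz":0,"hand":0.3},{"dx":0.202,"dy":0.083,"dz":0.1,"rx":0,"ry":0,"rz":0,"hand":0.3},{"dx":0.202,"dy":0.083,"dz":0.18,"rx":0,"ry":0,"rz":0,"hand":0.3},{"dx":0.202,"dy":0.083,"dz":0.22,"rx":0,"ry":0,"rz":0,"hand":0.3}]' 50
python3 pl.py .5197 -.1224 .072 -4.3
```

```text
time_s: 8.43
position: [0.5157, -0.1268, 0.1117]
eef_rot: [0.732, 0.681, -0.001, -0.001]
force: [-0.0, 0.2, -0.3]
opening: 0.0556
finger_force: 0.0
d [0.0077 0.0063 0.0662] rot [-0.0004 -0.0001  0.0004]
t 8.43 j6 1.25
```

```bash
python3 -m creep '[{"dx":0.007,"dy":0.006,"dz":0.03,"rx":0,"ry":0,"rz":0,"hand":0.3},{"dx":0.007,"dy":0.006,"dz":0.065,"rx":0,"ry":0,"rz":0,"hand":0.3},{"dx":0.007,"dy":0.006,"dz":0.065,"rx":0,"ry":0,"rz":0,"hand":0.3},{"dx":0.007,"dy":0.006,"dz":0.065,"rx":0,"ry":0,"rz":0,"hand":-1},{"dx":0.007,"dy":0.006,"dz":0.065,"rx":0,"ry":0,"rz":0,"hand":-1}]' 40
python3 -m creep '[{"dx":0,"dy":0,"dz":0,"rx":0,"ry":0,"rz":0,"hand":-1},{"dx":0,"dy":0,"dz":-0.04,"rx":0,"ry":0,"rz":0,"hand":-1},{"dx":0,"dy":0,"dz":-0.1,"rx":0,"ry":0,"rz":0,"hand":-1},{"dx":0,"dy":0,"dz":-0.17,"rx":0,"ry":0,"rz":0,"hand":-1},{"dx":0,"dy":0,"dz":-0.2,"rx":0,"ry":0,"rz":0,"hand":-1}]' 40
python3 pl.py .49 .13 .2 3.7;python3 pl.py .49 .13 .2 93.7
```

```text
time_s: 9.05
position: [0.5209, -0.1238, 0.076]
eef_rot: [0.732, 0.681, 0.0, 0.001]
force: [-1.3, -0.2, 3.8]
opening: 0.0324
finger_force: 39.4
time_s: 9.68
position: [0.5212, -0.1238, 0.1977]
eef_rot: [0.732, 0.681, 0.001, 0.002]
force: [0.7, 0.5, -0.5]
opening: 0.0324
finger_force: 39.8
d [ 0.4181 -0.0826 -0.0045] rot [ 0.0005  0.0002 -0.0219]
t 9.68 j6 1.26
d [ 0.4181 -0.0826 -0.0045] rot [ 5.000e-04 -2.000e-04  2.281e-01]
t 9.68 j6 1.26
```

```bash
python3 -m creep '[{"dx":0.1,"dy":-0.03,"dz":0,"rx":0,"ry":0,"rz":-0.005,"hand":-1},{"dx":0.2,"dy":-0.06,"dz":0,"rx":0,"ry":0,"rz":-0.01,"hand":-1},{"dx":0.3,"dy":-0.1,"dz":0,"rx":0,"ry":0,"rz":-0.015,"hand":-1},{"dx":0.4,"dy":-0.13,"dz":0,"rx":0,"ry":0,"rz":-0.022,"hand":-1},{"dx":0.46,"dy":-0.15,"dz":0,"rx":0,"ry":0,"rz":-0.022,"hand":-1}]' 40
python3 -m creep '[{"dx":0.03,"dy":0,"dz":0,"rx":0,"ry":0,"rz":0,"hand":-1},{"dx":0.04,"dy":0,"dz":0,"rx":0,"ry":0,"rz":0,"hand":-1},{"dx":0.04,"dy":0,"dz":0,"rx":0,"ry":0,"rz":0,"hand":-1},{"dx":0.04,"dy":0,"dz":0,"rx":0,"ry":0,"rz":0,"hand":-1},{"dx":0.04,"dy":0,"dz":0,"rx":0,"ry":0,"rz":0,"hand":-1}]' 40
cat > tray.py <<'E'
from h import *
import sys
p,d,m=snap('wrist',sys.argv[1]); P=cloud(d,m); s=get_state()
def rect(n,c,r,lo,hi):
    Q=P[(d>0)&(P[...,2]>lo)&(P[...,2]<hi)&(np.hypot(P[...,0]-c[0],P[...,1]-c[1])<r)]
    if len(Q)>20: print(n,len(Q),cv2.minAreaRect((Q[:,:2]*1000).astype(np.float32)),Q[:,2].max().round(3))
rect('large',(.4475,.1627),.14,.026,.038); rect('small',(.4196,.3683),.1,.015,.028)
E
python3 tray.py w4.png; python3 pl.py .4457 .1906 .055 3.7
```

```text
time_s: 10.3
position: [0.4499, 0.1605, 0.1956]
eef_rot: [0.683, 0.731, 0.0, 0.0]
force: [0.2, -0.8, -1.1]
opening: 0.0321
finger_force: 39.8
time_s: 10.92
position: [0.4494, 0.1816, 0.1951]
eef_rot: [0.684, 0.729, -0.0, 0.0]
force: [0.0, -0.2, 0.1]
opening: 0.0321
finger_force: 39.8
large 3943 ((446.506103515625, 162.0417022705078), (175.4315948486328, 135.70936584472656), 3.663299798965454) 0.038
small 1517 ((423.1230163574219, 327.1427001953125), (124.85365295410156, 20.096837997436523), 5.1501288414001465) 0.028
d [ 0.0152 -0.0051  0.2335] rot [-0.  0. -0.]
t 10.97 j6 1.72
```

View pics/w4.png

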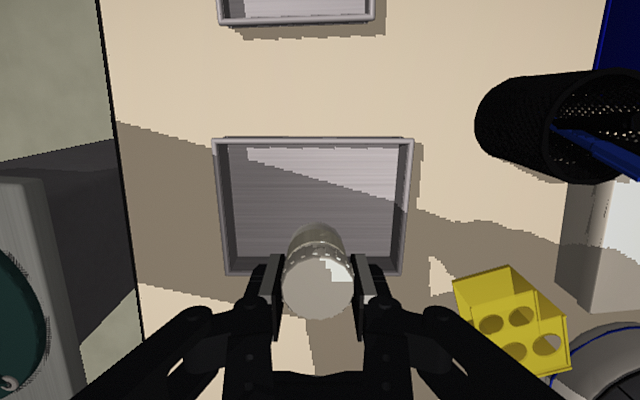

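The pot is held upright at (318,285) over the large tray, which is in its measured place.

```bash
python3 -m creep '[{"dx":0.015,"dy":-0.005,"dz":0.08,"rx":0,"ry":0,"rz":0,"hand":-1},{"dx":0.015,"dy":-0.005,"dz":0.15,"rx":0,"ry":0,"rz":0,"hand":-1},{"dx":0.015,"dy":-0.005,"dz":0.2,"rx":0,"ry":0,"rz":0,"hand":-1},{"dx":0.015,"dy":-0.005,"dz":0.226,"rx":0,"ry":0,"rz":0,"hand":-1},{"dx":0.015,"dy":-0.005,"dz":0.233,"rx":0,"ry":0,"rz":0,"hand":-1}]' 40
python3 -m creep '[{"dx":0,"dy":0,"dz":0.001,"rx":0,"ry":0,"rz":0,"hand":-1},{"dx":0,"dy":0,"dz":0.001,"rx":0,"ry":0,"rz":0,"hand":0.3},{"dx":0,"dy":0,"dz":0.001,"rx":0,"ry":0,"rz":0,"hand":0.3},{"dx":0,"dy":0,"dz":0.001,"rx":0,"ry":0,"rz":0,"hand":0.3},{"dx":0,"dy":0,"dz":-0.03,"rx":0,"ry":0,"rz":0,"hand":0.3}]' 40
python3 pl.py .516 -.17 .2 -4.3
```

```text
time_s: 11.6
position: [0.4453, 0.1907, 0.0546]
eef_rot: [0.684, 0.73, -0.001, -0.0]
force: [0.4, -1.0, -0.1]
opening: 0.0325
finger_force: 39.8
time_s: 12.22
position: [0.445, 0.1908, 0.0729]
eef_rot: [0.684, 0.73, -0.001, -0.001]
force: [-0.0, 0.0, 1.0]
opening: 0.0557
finger_force: 0.0
d [-0.6079  0.0784 -0.2118] rot [-0.0003  0.0001  0.0223]
t 12.22 j6 1.74
```

```bash
python3 -m creep '[{"dx":0,"dy":0,"dz":-0.1,"rx":0,"ry":0,"rz":0,"hand":0.3},{"dx":-0.06,"dy":0.01,"dz":-0.17,"rx":0,"ry":0,"rz":0,"hand":0.3},{"dx":-0.15,"dy":0.02,"dz":-0.2,"rx":0,"ry":0,"rz":0.007,"hand":0.3},{"dx":-0.25,"dy":0.035,"dz":-0.2,"rx":0,"ry":0,"rz":0.012,"hand":0.3},{"dx":-0.35,"dy":0.05,"dz":-0.2,"rx":0,"ry":0,"rz":0.018,"hand":0.3}]' 40
python3 pl.py .516 -.17 .075 -4.3
```

```text
time_s: 12.85
position: [0.4896, -0.0184, 0.1939]
eef_rot: [0.724, 0.69, 0.0, 0.001]
force: [0.1, 0.8, -0.8]
opening: 0.0554
finger_force: 0.0
d [-0.2502  0.056   0.1982] rot [0.0002 0.     0.0042]
t 12.85 j6 1.42
```

```bash
python3 -m creep '[{"dx":-0.1,"dy":0.03,"dz":0,"rx":0,"ry":0,"rz":0.004,"hand":0.3},{"dx":-0.2,"dy":0.05,"dz":0,"rx":0,"ry":0,"rz":0.004,"hand":0.3},{"dx":-0.249,"dy":0.055,"dz":0.06,"rx":0,"ry":0,"rz":0.004,"hand":0.3},{"dx":-0.249,"dy":0.055,"dz":0.12,"rx":0,"ry":0,"rz":0.004,"hand":0.3},{"dx":-0.249,"dy":0.055,"dz":0.14,"rx":0,"ry":0,"rz":0.004,"hand":0.3}]' 40
python3 pl.py .516 -.17 .075 -4.3
```

```text
time_s: 13.48
position: [0.5142, -0.1672, 0.1077]
eef_rot: [0.733, 0.681, -0.0, -0.001]
force: [0.6, 0.2, 0.8]
opening: 0.0552
finger_force: 0.0
d [-0.0045  0.0035  0.0545] rot [-0.0004 -0.0002  0.0003]
t 13.47 j6 1.18
```

```bash
python3 -m creep '[{"dx":-0.003,"dy":0.002,"dz":0.03,"rx":0,"ry":0,"rz":0,"hand":0.3},{"dx":-0.003,"dy":0.002,"dz":0.053,"rx":0,"ry":0,"rz":0,"hand":0.3},{"dx":-0.003,"dy":0.002,"dz":0.053,"rx":0,"ry":0,"rz":0,"hand":0.3},{"dx":-0.003,"dy":0.002,"dz":0.053,"rx":0,"ry":0,"rz":0,"hand":-1},{"dx":-0.003,"dy":0.002,"dz":0.053,"rx":0,"ry":0,"rz":0,"hand":-1}]' 40
python3 -m creep '[{"dx":0,"dy":0,"dz":0,"rx":0,"ry":0,"rz":0,"hand":-1},{"dx":0,"dy":0,"dz":-0.04,"rx":0,"ry":0,"rz":0,"hand":-1},{"dx":0,"dy":0,"dz":-0.1,"rx":0,"ry":0,"rz":0,"hand":-1},{"dx":0,"dy":0,"dz":-0.17,"rx":0,"ry":0,"rz":0,"hand":-1},{"dx":0,"dy":0,"dz":-0.2,"rx":0,"ry":0,"rz":0,"hand":-1}]' 40
python3 pl.py .448 .134 .2 3.7
```

```text
time_s: 14.1
position: [0.5166, -0.1694, 0.0785]
eef_rot: [0.732, 0.681, 0.0, 0.001]
force: [-1.2, 0.3, 4.7]
opening: 0.0326
finger_force: 39.2
time_s: 14.72
position: [0.5169, -0.1696, 0.2003]
eef_rot: [0.732, 0.681, 0.001, 0.002]
force: [0.2, 0.3, -0.2]
opening: 0.0325
finger_force: 39.8
d [ 0.4962 -0.1513 -0.0007] rot [ 0.0005  0.0002 -0.0219]
t 14.72 j6 1.18
```

```bash
python3 -m creep '[{"dx":0.1,"dy":-0.03,"dz":0,"rx":0,"ry":0,"rz":-0.005,"hand":-1},{"dx":0.2,"dy":-0.06,"dz":0,"rx":0,"ry":0,"rz":-0.01,"hand":-1},{"dx":0.3,"dy":-0.1,"dz":0,"rx":0,"ry":0,"rz":-0.015,"hand":-1},{"dx":0.4,"dy":-0.13,"dz":0,"rx":0,"ry":0,"rz":-0.022,"hand":-1},{"dx":0.496,"dy":-0.151,"dz":0,"rx":0,"ry":0,"rz":-0.022,"hand":-1}]' 40
python3 -m creep '[{"dx":0,"dy":0,"dz":0,"rx":0,"ry":0,"rz":0,"hand":-1},{"dx":0,"dy":0,"dz":0,"rx":0,"ry":0,"rz":0,"hand":-1},{"dx":0,"dy":0,"dz":0,"rx":0,"ry":0,"rz":0,"hand":-1},{"dx":0,"dy":0,"dz":0,"rx":0,"ry":0,"rz":0,"hand":-1},{"dx":0,"dy":0,"dz":0,"rx":0,"ry":0,"rz":0,"hand":-1}]' 40
python3 tray.py w5.png;  python3 pl.py .448 .134 .0575 3.7
```

```text
time_s: 15.35
position: [0.4468, 0.1359, 0.1982]
eef_rot: [0.684, 0.73, 0.0, 0.0]
force: [1.3, -0.4, -0.5]
opening: 0.0325
finger_force: 39.8
time_s: 15.98
position: [0.4477, 0.1335, 0.1975]
eef_rot: [0.684, 0.729, -0.0, -0.0]
force: [0.1, -0.1, -0.5]
opening: 0.0318
finger_force: 39.8
large 5350 ((446.4838562011719, 162.17803955078125), (175.65467834472656, 133.7890625), 3.7019922733306885) 0.038
d [0.0006 0.0006 0.2333] rot [-0. -0. -0.]
t 16.02 j6 1.62
```

View pics/w5.png

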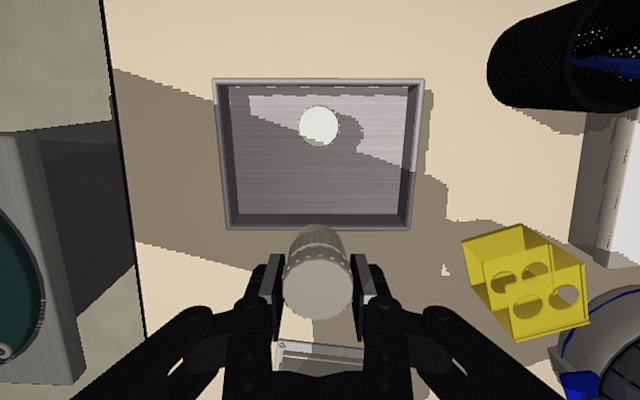

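The first pot stands upright in the tray at (318,126), and the second is held at (317,280).

```bash
python3 -m creep '[{"dx":0.001,"dy":0.001,"dz":0.08,"rx":0,"ry":0,"rz":0,"hand":-1},{"dx":0.001,"dy":0.001,"dz":0.15,"rx":0,"ry":0,"rz":0,"hand":-1},{"dx":0.001,"dy":0.001,"dz":0.2,"rx":0,"ry":0,"rz":0,"hand":-1},{"dx":0.001,"dy":0.001,"dz":0.226,"rx":0,"ry":0,"rz":0,"hand":-1},{"dx":0.001,"dy":0.001,"dz":0.233,"rx":0,"ry":0,"rz":0,"hand":-1}]' 40
python3 -m creep '[{"dx":0,"dy":0,"dz":0.001,"rx":0,"ry":0,"rz":0,"hand":-1},{"dx":0,"dy":0,"dz":0.001,"rx":0,"ry":0,"rz":0,"hand":0.3},{"dx":0,"dy":0,"dz":0.001,"rx":0,"ry":0,"rz":0,"hand":0.3},{"dx":0,"dy":0,"dz":0.001,"rx":0,"ry":0,"rz":0,"hand":0.3},{"dx":0,"dy":0,"dz":-0.03,"rx":0,"ry":0,"rz":0,"hand":0.3}]' 40
python3 pl.py .4566 -.1656 .2 -4.3
```

```text
time_s: 16.65
position: [0.4477, 0.1346, 0.057]
eef_rot: [0.684, 0.73, -0.001, -0.0]
force: [-0.2, -0.8, -0.1]
opening: 0.0321
finger_force: 39.9
time_s: 17.27
position: [0.4474, 0.1347, 0.0753]
eef_rot: [0.684, 0.73, -0.001, -0.001]
force: [0.9, -0.5, 0.8]
opening: 0.0557
finger_force: 0.0
d [-0.5004 -0.0178 -0.2078] rot [-0.0003  0.      0.0223]
t 17.27 j6 1.62
```

```bash
python3 -m creep '[{"dx":0,"dy":0,"dz":-0.1,"rx":0,"ry":0,"rz":0,"hand":0.3},{"dx":-0.06,"dy":0,"dz":-0.17,"rx":0,"ry":0,"rz":0,"hand":-0.3},{"dx":-0.15,"dy":-0.005,"dz":-0.2,"rx":0,"ry":0,"rz":0.007,"hand":-0.3},{"dx":-0.25,"dy":-0.01,"dz":-0.2,"rx":0,"ry":0,"rz":0.012,"hand":-0.3},{"dx":-0.35,"dy":-0.015,"dz":-0.2,"rx":0,"ry":0,"rz":0.018,"hand":-0.3}]' 30
python3 -m creep '[{"dx":-0.1,"dy":0,"dz":0,"rx":0,"ry":0,"rz":0.004,"hand":-0.3},{"dx":-0.145,"dy":0,"dz":0,"rx":0,"ry":0,"rz":0.004,"hand":-0.3},{"dx":-0.145,"dy":0,"dz":0.06,"rx":0,"ry":0,"rz":0.004,"hand":-0.3},{"dx":-0.145,"dy":0,"dz":0.12,"rx":0,"ry":0,"rz":0.004,"hand":-0.3},{"dx":-0.145,"dy":0,"dz":0.14,"rx":0,"ry":0,"rz":0.004,"hand":-0.3}]' 30
python3 pl.py .4566 -.1656 .061 -4.3
```

```text
time_s: 17.9
position: [0.4527, -0.0772, 0.1962]
eef_rot: [0.724, 0.69, 0.0, 0.001]
force: [0.9, 0.0, -0.8]
opening: 0.0302
finger_force: 0.0
time_s: 18.52
position: [0.4478, -0.1619, 0.1104]
eef_rot: [0.732, 0.681, -0.0, -0.001]
force: [0.0, -0.0, -1.8]
opening: 0.0294
finger_force: 0.0
d [-0.0052  0.0152  0.0823] rot [-0.0003 -0.0002  0.0003]
t 18.52 j6 1.13
```

```bash
python3 -m creep '[{"dx":-0.004,"dy":0.0145,"dz":0.01,"rx":0,"ry":0,"rz":0,"hand":-0.25},{"dx":-0.004,"dy":0.0145,"dz":0.03,"rx":0,"ry":0,"rz":0,"hand":-0.25},{"dx":-0.004,"dy":0.0145,"dz":0.05,"rx":0,"ry":0,"rz":0,"hand":-0.25},{"dx":-0.004,"dy":0.0145,"dz":0.05,"rx":0,"ry":0,"rz":0,"hand":-0.25},{"dx":-0.004,"dy":0.0145,"dz":0.05,"rx":0,"ry":0,"rz":0,"hand":-0.25}]' 30
python3 pl.py .4566 -.1656 .061 -4.3
```

```text
time_s: 19.15
position: [0.4572, -0.1653, 0.0819]
eef_rot: [0.732, 0.681, 0.0, 0.0]
force: [-0.7, -0.5, -0.5]
opening: 0.0319
finger_force: 0.0
d [-0.0005 -0.001   0.0349] rot [0.     0.     0.0003]
t 19.15 j6 1.13
```

```bash
python3 -m creep '[{"dx":0,"dy":-0.001,"dz":0.02,"rx":0,"ry":0,"rz":0,"hand":-0.25},{"dx":0,"dy":-0.001,"dz":0.033,"rx":0,"ry":0,"rz":0,"hand":-0.25},{"dx":0,"dy":-0.001,"dz":0.033,"rx":0,"ry":0,"rz":0,"hand":-0.25},{"dx":0,"dy":-0.001,"dz":0.033,"rx":0,"ry":0,"rz":0,"hand":-1},{"dx":0,"dy":-0.001,"dz":0.033,"rx":0,"ry":0,"rz":0,"hand":-1}]' 30
python3 -m creep '[{"dx":0,"dy":0,"dz":0,"rx":0,"ry":0,"rz":0,"hand":-1},{"dx":0,"dy":0,"dz":-0.04,"rx":0,"ry":0,"rz":0,"hand":-1},{"dx":0,"dy":0,"dz":-0.1,"rx":0,"ry":0,"rz":0,"hand":-1},{"dx":0,"dy":0,"dz":-0.17,"rx":0,"ry":0,"rz":0,"hand":-1},{"dx":0,"dy":0,"dz":-0.22,"rx":0,"ry":0,"rz":0,"hand":-1}]' 30
python3 pl.py .4196 .34 .2 5
```

```text
time_s: 19.77
position: [0.4567, -0.1653, 0.0621]
eef_rot: [0.732, 0.681, 0.0, 0.0]
force: [0.3, 0.4, -0.5]
opening: 0.0128
finger_force: 29.2
time_s: 20.4
position: [0.4567, -0.1653, 0.1958]
eef_rot: [0.732, 0.681, 0.0, 0.001]
force: [0.5, -0.5, 0.1]
opening: 0.0119
finger_force: 29.3
d [ 0.8355 -0.123  -0.0077] rot [ 0.0002  0.0001 -0.0255]
t 20.4 j6 1.13
```

```bash
python3 -m creep '[{"dx":0.1,"dy":-0.015,"dz":0,"rx":0,"ry":0,"rz":-0.005,"hand":-1},{"dx":0.2,"dy":-0.03,"dz":0,"rx":0,"ry":0,"rz":-0.01,"hand":-1},{"dx":0.3,"dy":-0.045,"dz":0,"rx":0,"ry":0,"rz":-0.015,"hand":-1},{"dx":0.4,"dy":-0.06,"dz":0,"rx":0,"ry":0,"rz":-0.02,"hand":-1},{"dx":0.5,"dy":-0.075,"dz":0,"rx":0,"ry":0,"rz":-0.025,"hand":-1}]' 30
python3 -m creep '[{"dx":0.1,"dy":0,"dz":0,"rx":0,"ry":0,"rz":0,"hand":-1},{"dx":0.2,"dy":0,"dz":0,"rx":0,"ry":0,"rz":0,"hand":-1},{"dx":0.3,"dy":0,"dz":0,"rx":0,"ry":0,"rz":0,"hand":-1},{"dx":0.33,"dy":0,"dz":0,"rx":0,"ry":0,"rz":0,"hand":-1},{"dx":0.33,"dy":0,"dz":0,"rx":0,"ry":0,"rz":0,"hand":-1}]' 30
python3 tray.py w6.png;  python3 pl.py .393 .386 .0515 5
```

```text
time_s: 21.02
position: [0.4331, 0.1391, 0.1942]
eef_rot: [0.676, 0.737, 0.0, 0.0]
force: [0.6, 0.3, -0.1]
opening: 0.0121
finger_force: 29.3
time_s: 21.65
position: [0.4166, 0.335, 0.1937]
eef_rot: [0.676, 0.737, -0.0, 0.0]
force: [0.6, -0.4, -0.8]
opening: 0.0126
finger_force: 29.3
large 1262 ((444.5617980957031, 194.87020874023438), (174.99053955078125, 192.03054809570312), 3.4184768199920654) 0.038
small 3172 ((436.9418029785156, 334.37176513671875), (125.47762298583984, 101.196533203125), 5.152642726898193) 0.028
d [ 0.0898 -0.0321  0.2371] rot [-0.0001  0.0001 -0.0004]
t 21.7 j6 2.01
```

View pics/w6.png

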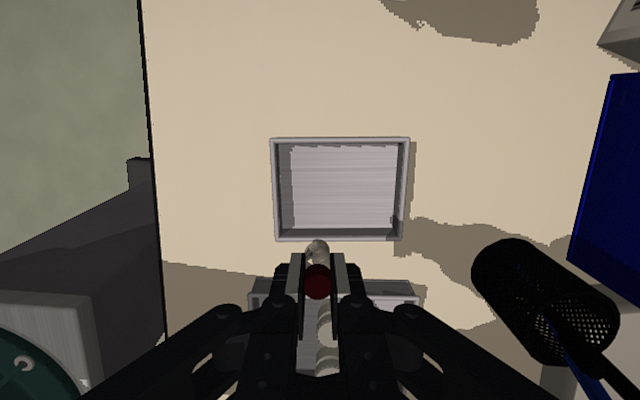

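The small tray has been knocked to (0.437, 0.334): it now sits at (340,188) in the image, and its full size matches. The held vial is at (317,280). I'm retargeting.

```bash
sed -i 's/(.4196,.3683),.1,/(.437,.334),.11,/' tray.py; python3 pl.py .410 .352 .0515 5
```

```text
d [ 0.0309 -0.0087  0.2371] rot [-0.0001  0.0001 -0.0004]
t 21.7 j6 2.01
```

```bash
python3 -m creep '[{"dx":0.031,"dy":-0.009,"dz":0.06,"rx":0,"ry":0,"rz":0,"hand":-1},{"dx":0.031,"dy":-0.009,"dz":0.13,"rx":0,"ry":0,"rz":0,"hand":-1},{"dx":0.031,"dy":-0.009,"dz":0.2,"rx":0,"ry":0,"rz":0,"hand":-1},{"dx":0.031,"dy":-0.009,"dz":0.228,"rx":0,"ry":0,"rz":0,"hand":-1},{"dx":0.031,"dy":-0.009,"dz":0.236,"rx":0,"ry":0,"rz":0,"hand":-1}]' 30
python3 -m creep '[{"dx":0,"dy":0,"dz":0.001,"rx":0,"ry":0,"rz":0,"hand":-1},{"dx":0,"dy":0,"dz":0.001,"rx":0,"ry":0,"rz":0,"hand":-0.3},{"dx":0,"dy":0,"dz":0.001,"rx":0,"ry":0,"rz":0,"hand":-0.3},{"dx":0,"dy":0,"dz":0.001,"rx":0,"ry":0,"rz":0,"hand":-0.3},{"dx":0,"dy":0,"dz":-0.03,"rx":0,"ry":0,"rz":0,"hand":-0.3}]' 30
python3 pl.py .4529 -.2134 .2 -4.3
```

```text
time_s: 22.32
position: [0.41, 0.3509, 0.0517]
eef_rot: [0.677, 0.736, -0.001, -0.0]
force: [0.1, -0.2, 0.5]
opening: 0.0121
finger_force: 29.3
time_s: 22.95
position: [0.4093, 0.3523, 0.0698]
eef_rot: [0.677, 0.736, -0.001, -0.0]
force: [0.3, 0.5, 0.4]
opening: 0.0298
finger_force: 0.0
d [-0.9457 -0.0074 -0.2161] rot [-0.0003  0.0002  0.0254]
t 22.95 j6 2.05
```

```bash
python3 -m creep '[{"dx":0,"dy":0,"dz":-0.1,"rx":0,"ry":0,"rz":0,"hand":-0.25},{"dx":-0.06,"dy":0,"dz":-0.18,"rx":0,"ry":0,"rz":0,"hand":-0.25},{"dx":-0.15,"dy":0,"dz":-0.21,"rx":0,"ry":0,"rz":0.007,"hand":-0.25},{"dx":-0.25,"dy":-0.002,"dz":-0.21,"rx":0,"ry":0,"rz":0.012,"hand":-0.25},{"dx":-0.35,"dy":-0.003,"dz":-0.21,"rx":0,"ry":0,"rz":0.018,"hand":-0.25}]' 30
python3 -m creep '[{"dx":-0.1,"dy":0,"dz":0,"rx":0,"ry":0,"rz":0.002,"hand":-0.25},{"dx":-0.2,"dy":0,"dz":0,"rx":0,"ry":0,"rz":0.004,"hand":-0.25},{"dx":-0.3,"dy":0,"dz":0,"rx":0,"ry":0,"rz":0.007,"hand":-0.25},{"dx":-0.4,"dy":0,"dz":0,"rx":0,"ry":0,"rz":0.007,"hand":-0.25},{"dx":-0.5,"dy":0,"dz":0,"rx":0,"ry":0,"rz":0.007,"hand":-0.25}]' 30
python3 pl.py .4529 -.2134 .0615 -4.3
```

```text
time_s: 23.58
position: [0.4257, 0.1417, 0.1968]
eef_rot: [0.717, 0.697, 0.0, 0.0]
force: [1.2, 0.6, 0.0]
opening: 0.0319
finger_force: 0.0
time_s: 24.2
position: [0.4168, -0.1587, 0.1966]
eef_rot: [0.732, 0.681, 0.0, 0.0]
force: [2.1, 0.3, 0.3]
opening: 0.032
finger_force: 0.0
d [-0.0865  0.0666  0.2253] rot [0.0001 0.     0.0003]
t 24.2 j6 1.1
```

```bash
python3 -m creep '[{"dx":-0.05,"dy":0.04,"dz":0.02,"rx":0,"ry":0,"rz":0,"hand":-0.25},{"dx":-0.085,"dy":0.067,"dz":0.05,"rx":0,"ry":0,"rz":0,"hand":-0.25},{"dx":-0.085,"dy":0.067,"dz":0.12,"rx":0,"ry":0,"rz":0,"hand":-0.25},{"dx":-0.085,"dy":0.067,"dz":0.18,"rx":0,"ry":0,"rz":0,"hand":-0.25},{"dx":-0.085,"dy":0.067,"dz":0.18,"rx":0,"ry":0,"rz":0,"hand":-0.25}]' 30
python3 pl.py .4529 -.2134 .0615 -4.3
```

```text
time_s: 24.82
position: [0.4523, -0.2097, 0.0868]
eef_rot: [0.732, 0.681, -0.0, -0.002]
force: [0.3, -0.8, 0.1]
opening: 0.0321
finger_force: 0.0
d [-0.0062  0.0016  0.0421] rot [-0.0006 -0.0003  0.0003]
t 24.82 j6 1.05
```

```bash
python3 -m creep '[{"dx":-0.004,"dy":0.001,"dz":0.015,"rx":0,"ry":0,"rz":0,"hand":-0.25},{"dx":-0.004,"dy":0.001,"dz":0.015,"rx":0,"ry":0,"rz":0,"hand":-0.25},{"dx":-0.004,"dy":0.001,"dz":0.03,"rx":0,"ry":0,"rz":0,"hand":-0.25},{"dx":-0.004,"dy":0.001,"dz":0.04,"rx":0,"ry":0,"rz":0,"hand":-0.25},{"dx":-0.004,"dy":0.001,"dz":0.04,"rx":0,"ry":0,"rz":0,"hand":-0.25}]' 30
python3 pl.py .4529 -.2134 .0615 -4.3
```

```text
time_s: 25.45
position: [0.4537, -0.2127, 0.0639]
eef_rot: [0.732, 0.681, -0.0, -0.0]
force: [-0.1, 0.3, 0.4]
opening: 0.032
finger_force: 0.0
d [-0.0013 -0.0012  0.0039] rot [-0.0001 -0.0001  0.0004]
t 25.45 j6 1.04
```

```bash
python3 -m creep '[{"dx":-0.001,"dy":-0.001,"dz":0.002,"rx":0,"ry":0,"rz":0,"hand":-0.25},{"dx":-0.001,"dy":-0.001,"dz":0.002,"rx":0,"ry":0,"rz":0,"hand":-1},{"dx":-0.001,"dy":-0.001,"dz":0.002,"rx":0,"ry":0,"rz":0,"hand":-1},{"dx":-0.001,"dy":-0.001,"dz":0.002,"rx":0,"ry":0,"rz":0,"hand":-1},{"dx":-0.001,"dy":-0.001,"dz":0.002,"rx":0,"ry":0,"rz":0,"hand":-1}]' 30
python3 -m creep '[{"dx":0,"dy":0,"dz":0,"rx":0,"ry":0,"rz":0,"hand":-1},{"dx":0,"dy":0,"dz":-0.04,"rx":0,"ry":0,"rz":0,"hand":-1},{"dx":0,"dy":0,"dz":-0.1,"rx":0,"ry":0,"rz":0,"hand":-1},{"dx":0,"dy":0,"dz":-0.17,"rx":0,"ry":0,"rz":0,"hand":-1},{"dx":0,"dy":0,"dz":-0.22,"rx":0,"ry":0,"rz":0,"hand":-1}]' 30
python3 pl.py .460 .3565 .2 5
```

```text
time_s: 26.08
position: [0.4533, -0.2135, 0.0632]
eef_rot: [0.732, 0.681, -0.0, 0.0]
force: [-0.4, -0.6, 1.8]
opening: 0.0118
finger_force: 29.3
time_s: 26.7
position: [0.4535, -0.2135, 0.1968]
eef_rot: [0.732, 0.681, 0.0, 0.001]
force: [0.1, -0.3, -0.6]
opening: 0.0122
finger_force: 29.3
d [ 0.9483 -0.0583 -0.0059] rot [ 0.0002  0.0001 -0.0255]
t 26.7 j6 1.04
```

```bash
python3 -m creep '[{"dx":0.1,"dy":-0.006,"dz":0,"rx":0,"ry":0,"rz":-0.005,"hand":-1},{"dx":0.2,"dy":-0.012,"dz":0,"rx":0,"ry":0,"rz":-0.01,"hand":-1},{"dx":0.3,"dy":-0.018,"dz":0,"rx":0,"ry":0,"rz":-0.015,"hand":-1},{"dx":0.4,"dy":-0.025,"dz":0,"rx":0,"ry":0,"rz":-0.02,"hand":-1},{"dx":0.5,"dy":-0.03,"dz":0,"rx":0,"ry":0,"rz":-0.025,"hand":-1}]' 30
python3 pl.py .460 .3565 .2 5
python3 -m creep '[{"dx":0.1,"dy":0.008,"dz":0,"rx":0,"ry":0,"rz":0,"hand":-1},{"dx":0.2,"dy":0.016,"dz":0,"rx":0,"ry":0,"rz":0,"hand":-1},{"dx":0.3,"dy":0.024,"dz":0,"rx":0,"ry":0,"rz":0,"hand":-1},{"dx":0.4,"dy":0.03,"dz":0,"rx":0,"ry":0,"rz":0,"hand":-1},{"dx":0.44,"dy":0.035,"dz":0,"rx":0,"ry":0,"rz":0,"hand":-1}]' 30
python3 tray.py w7.png;  python3 pl.py .460 .3565 .0525 5
```

```text
time_s: 27.32
position: [0.4569, 0.089, 0.1952]
eef_rot: [0.676, 0.737, 0.0, 0.0]
force: [1.4, -0.6, -0.0]
opening: 0.0123
finger_force: 29.3
d [ 0.4438  0.043  -0.008 ] rot [ 0.0001 -0.     -0.0004]
t 27.32 j6 1.5
time_s: 27.95
position: [0.4552, 0.3548, 0.1947]
eef_rot: [0.676, 0.737, -0.0, -0.0]
force: [0.9, -0.5, -0.1]
opening: 0.0122
finger_force: 29.3
large 699 ((414.13995361328125, 197.79971313476562), (224.5514678955078, 125.43402099609375), 76.37223815917969) 0.038
small 3140 ((439.8209228515625, 305.4574279785156), (125.22415161132812, 159.6103973388672), 5.517503261566162) 0.028
d [-0.      0.0077  0.2367] rot [-0.     -0.0001 -0.    ]
t 28.0 j6 2.01
```

View pics/w7.png

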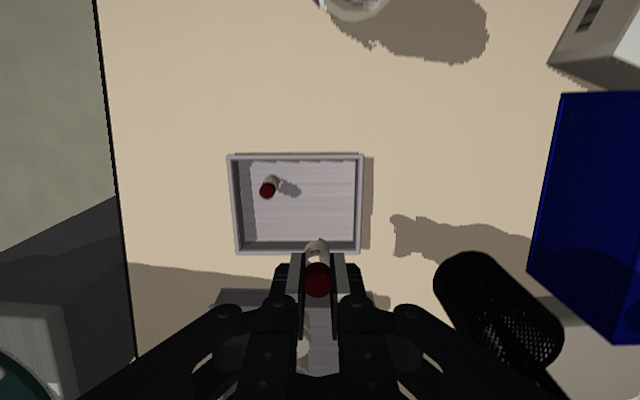

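The first vial stands at (268,187) in the small tray's left-rear quarter, as planned. The second is held at (317,280).

```bash
python3 -m creep '[{"dx":0,"dy":0.008,"dz":0.06,"rx":0,"ry":0,"rz":0,"hand":-1},{"dx":0,"dy":0.008,"dz":0.13,"rx":0,"ry":0,"rz":0,"hand":-1},{"dx":0,"dy":0.008,"dz":0.2,"rx":0,"ry":0,"rz":0,"hand":-1},{"dx":0,"dy":0.008,"dz":0.228,"rx":0,"ry":0,"rz":0,"hand":-1},{"dx":0,"dy":0.008,"dz":0.236,"rx":0,"ry":0,"rz":0,"hand":-1}]' 30
python3 -m creep '[{"dx":0,"dy":0,"dz":0.001,"rx":0,"ry":0,"rz":0,"hand":-1},{"dx":0,"dy":0,"dz":0.001,"rx":0,"ry":0,"rz":0,"hand":-0.3},{"dx":0,"dy":0,"dz":0.001,"rx":0,"ry":0,"rz":0,"hand":-0.3},{"dx":0,"dy":0,"dz":0.001,"rx":0,"ry":0,"rz":0,"hand":-0.3},{"dx":0,"dy":0,"dz":-0.03,"rx":0,"ry":0,"rz":0,"hand":-0.3}]' 30
python3 pl.py .5127 -.2179 .2 -4.3
```

```text
time_s: 28.62
position: [0.4602, 0.3518, 0.0525]
eef_rot: [0.677, 0.736, -0.001, -0.0]
force: [-0.4, -0.2, -0.4]
opening: 0.0123
finger_force: 29.3
time_s: 29.25
position: [0.4601, 0.3519, 0.0709]
eef_rot: [0.677, 0.736, -0.001, -0.0]
force: [0.9, 0.0, -0.1]
opening: 0.0299
finger_force: 0.0
d [-0.9539  0.0071 -0.2144] rot [-0.0003  0.0001  0.0253]
t 29.25 j6 2.0
```

```bash
python3 -m creep '[{"dx":0,"dy":0,"dz":-0.1,"rx":0,"ry":0,"rz":0,"hand":-0.25},{"dx":-0.06,"dy":0,"dz":-0.18,"rx":0,"ry":0,"rz":0,"hand":-0.25},{"dx":-0.15,"dy":0,"dz":-0.21,"rx":0,"ry":0,"rz":0.007,"hand":-0.25},{"dx":-0.25,"dy":0.002,"dz":-0.21,"rx":0,"ry":0,"rz":0.012,"hand":-0.25},{"dx":-0.35,"dy":0.004,"dz":-0.21,"rx":0,"ry":0,"rz":0.018,"hand":-0.25}]' 30
python3 -m creep '[{"dx":-0.1,"dy":0.015,"dz":0,"rx":0,"ry":0,"rz":0.002,"hand":-0.25},{"dx":-0.2,"dy":0.03,"dz":0,"rx":0,"ry":0,"rz":0.004,"hand":-0.25},{"dx":-0.3,"dy":0.045,"dz":0,"rx":0,"ry":0,"rz":0.007,"hand":-0.25},{"dx":-0.4,"dy":0.06,"dz":0,"rx":0,"ry":0,"rz":0.007,"hand":-0.25},{"dx":-0.5,"dy":0.07,"dz":0,"rx":0,"ry":0,"rz":0.007,"hand":-0.25}]' 30
python3 pl.py .5127 -.2179 .0615 -4.3
```

```text
time_s: 29.88
position: [0.4808, 0.1416, 0.198]
eef_rot: [0.717, 0.697, 0.0, 0.0]
force: [0.3, 0.6, 0.1]
opening: 0.0322
finger_force: 0.0
time_s: 30.5
position: [0.5141, -0.16, 0.1978]
eef_rot: [0.732, 0.681, 0.0, 0.0]
force: [1.3, 0.7, -0.6]
opening: 0.0316
finger_force: 0.0
d [-0.0964  0.0046  0.2271] rot [0.0001 0.     0.0003]
t 30.5 j6 1.19
```

```bash
python3 -m creep '[{"dx":-0.05,"dy":0.004,"dz":0.02,"rx":0,"ry":0,"rz":0,"hand":-0.25},{"dx":-0.095,"dy":0.004,"dz":0.05,"rx":0,"ry":0,"rz":0,"hand":-0.25},{"dx":-0.095,"dy":0.004,"dz":0.12,"rx":0,"ry":0,"rz":0,"hand":-0.25},{"dx":-0.095,"dy":0.004,"dz":0.18,"rx":0,"ry":0,"rz":0,"hand":-0.25},{"dx":-0.095,"dy":0.004,"dz":0.18,"rx":0,"ry":0,"rz":0,"hand":-0.25}]' 30
python3 -m creep '[{"dx":-0.004,"dy":0,"dz":0,"rx":0,"ry":0,"rz":0,"hand":-0.25},{"dx":-0.004,"dy":0,"dz":0,"rx":0,"ry":0,"rz":0,"hand":-0.25},{"dx":-0.004,"dy":0,"dz":0,"rx":0,"ry":0,"rz":0,"hand":-0.25},{"dx":-0.004,"dy":0,"dz":0,"rx":0,"ry":0,"rz":0,"hand":-0.25},{"dx":-0.004,"dy":0,"dz":0,"rx":0,"ry":0,"rz":0,"hand":-0.25}]' 30
python3 pl.py .5127 -.2179 .0615 -4.3
```

```text
time_s: 31.12
position: [0.5111, -0.2142, 0.0879]
eef_rot: [0.732, 0.681, -0.001, -0.002]
force: [0.1, 0.6, 0.1]
opening: 0.0322
finger_force: 0.0
time_s: 31.75
position: [0.5122, -0.2173, 0.0896]
eef_rot: [0.732, 0.681, 0.0, 0.0]
force: [0.7, -0.2, 0.2]
opening: 0.032
finger_force: 0.0
d [-0.001   0.001   0.0469] rot [0.     0.     0.0004]
t 31.75 j6 1.1
```

```bash
python3 -m creep '[{"dx":-0.001,"dy":0.001,"dz":0.025,"rx":0,"ry":0,"rz":0,"hand":-0.25},{"dx":-0.001,"dy":0.001,"dz":0.045,"rx":0,"ry":0,"rz":0,"hand":-0.25},{"dx":-0.001,"dy":0.001,"dz":0.045,"rx":0,"ry":0,"rz":0,"hand":-0.25},{"dx":-0.001,"dy":0.001,"dz":0.045,"rx":0,"ry":0,"rz":0,"hand":-1},{"dx":-0.001,"dy":0.001,"dz":0.045,"rx":0,"ry":0,"rz":0,"hand":-1}]' 30
python3 -m creep '[{"dx":0,"dy":0,"dz":0,"rx":0,"ry":0,"rz":0,"hand":-1},{"dx":0,"dy":0,"dz":-0.04,"rx":0,"ry":0,"rz":0,"hand":-1},{"dx":0,"dy":0,"dz":-0.1,"rx":0,"ry":0,"rz":0,"hand":-1},{"dx":0,"dy":0,"dz":-0.17,"rx":0,"ry":0,"rz":0,"hand":-1},{"dx":0,"dy":0,"dz":-0.22,"rx":0,"ry":0,"rz":0,"hand":-1}]' 30
python3 pl.py .439 .3125 .2 5
```

```text
time_s: 32.38
position: [0.5129, -0.218, 0.0628]
eef_rot: [0.732, 0.681, 0.0, 0.0]
force: [0.1, 0.6, -0.2]
opening: 0.0119
finger_force: 29.2
time_s: 33.0
position: [0.5129, -0.218, 0.1965]
eef_rot: [0.732, 0.681, 0.0, 0.001]
force: [0.0, 0.3, -0.8]
opening: 0.0121
finger_force: 29.3
d [ 0.8729 -0.1871 -0.0068] rot [ 0.0002  0.0001 -0.0255]
t 33.0 j6 1.1
```

```bash
python3 -m creep '[{"dx":0.1,"dy":-0.02,"dz":0,"rx":0,"ry":0,"rz":-0.005,"hand":-1},{"dx":0.2,"dy":-0.04,"dz":0,"rx":0,"ry":0,"rz":-0.01,"hand":-1},{"dx":0.3,"dy":-0.06,"dz":0,"rx":0,"ry":0,"rz":-0.015,"hand":-1},{"dx":0.4,"dy":-0.08,"dz":0,"rx":0,"ry":0,"rz":-0.02,"hand":-1},{"dx":0.5,"dy":-0.1,"dz":0,"rx":0,"ry":0,"rz":-0.025,"hand":-1}]' 30
python3 pl.py .439 .3125 .2 5
python3 -m creep '[{"dx":0.1,"dy":-0.008,"dz":0,"rx":0,"ry":0,"rz":0,"hand":-1},{"dx":0.2,"dy":-0.015,"dz":0,"rx":0,"ry":0,"rz":0,"hand":-1},{"dx":0.3,"dy":-0.02,"dz":0,"rx":0,"ry":0,"rz":0,"hand":-1},{"dx":0.36,"dy":-0.025,"dz":0,"rx":0,"ry":0,"rz":0,"hand":-1},{"dx":0.36,"dy":-0.025,"dz":0,"rx":0,"ry":0,"rz":0,"hand":-1}]' 30
sed -i 's/(.437,.334),.11,/(.437,.334),.085,/' tray.py;python3 tray.py w8.png;  python3 pl.py .439 .3125 .052 5
```

```text
time_s: 33.62
position: [0.4742, 0.0875, 0.1948]
eef_rot: [0.676, 0.736, 0.0, 0.0]
force: [0.9, -0.3, -0.5]
opening: 0.0118
finger_force: 29.3
d [ 0.3787 -0.0267 -0.0086] rot [ 0.0001  0.     -0.0004]
t 33.62 j6 1.5
time_s: 34.25
position: [0.4409, 0.3016, 0.1944]
eef_rot: [0.676, 0.737, 0.0, -0.0]
force: [-0.4, -0.1, -0.1]
opening: 0.012
finger_force: 29.3
large 2228 ((445.0924377441406, 192.46987915039062), (175.19573974609375, 195.4853057861328), 4.362951278686523) 0.038
small 3742 ((436.97314453125, 334.2034606933594), (125.54401397705078, 100.98350524902344), 5.025595664978027) 0.028
d [ 0.0206 -0.002   0.2374] rot [ 0.      0.     -0.0002]
t 34.3 j6 1.93
```

View pics/w8.png

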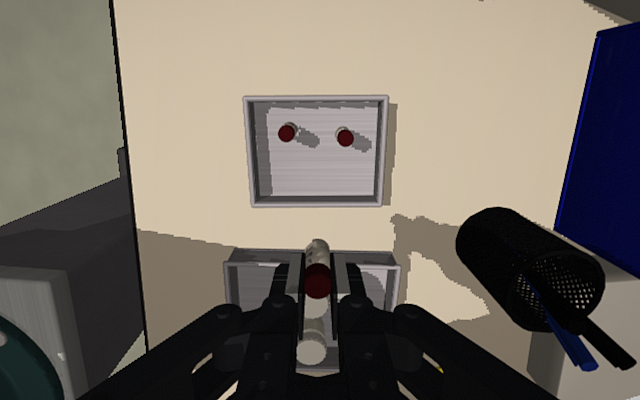

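Both vials stand in the small tray at (287,131) and (344,136), the tray hasn't moved since the last check, and the third vial is in hand.

```bash
python3 -m creep '[{"dx":0.018,"dy":-0.002,"dz":0.06,"rx":0,"ry":0,"rz":0,"hand":-1},{"dx":0.018,"dy":-0.002,"dz":0.13,"rx":0,"ry":0,"rz":0,"hand":-1},{"dx":0.018,"dy":-0.002,"dz":0.2,"rx":0,"ry":0,"rz":0,"hand":-1},{"dx":0.018,"dy":-0.002,"dz":0.228,"rx":0,"ry":0,"rz":0,"hand":-1},{"dx":0.018,"dy":-0.002,"dz":0.236,"rx":0,"ry":0,"rz":0,"hand":-1}]' 30
python3 -m creep '[{"dx":0,"dy":0,"dz":0.001,"rx":0,"ry":0,"rz":0,"hand":-1},{"dx":0,"dy":0,"dz":0.001,"rx":0,"ry":0,"rz":0,"hand":-0.3},{"dx":0,"dy":0,"dz":0.001,"rx":0,"ry":0,"rz":0,"hand":-0.3},{"dx":0,"dy":0,"dz":0.001,"rx":0,"ry":0,"rz":0,"hand":-0.3},{"dx":0,"dy":0,"dz":-0.03,"rx":0,"ry":0,"rz":0,"hand":-0.3}]' 30
python3 -m creep '[{"dx":0,"dy":0,"dz":-0.1,"rx":0,"ry":0,"rz":0,"hand":-0.25},{"dx":-0.06,"dy":0,"dz":-0.2,"rx":0,"ry":0,"rz":0,"hand":-0.25},{"dx":-0.15,"dy":0,"dz":-0.25,"rx":0,"ry":0,"rz":0.007,"hand":-0.25},{"dx":-0.25,"dy":0.002,"dz":-0.25,"rx":0,"ry":0,"rz":0.012,"hand":1},{"dx":-0.35,"dy":0.004,"dz":-0.25,"rx":0,"ry":0,"rz":0.018,"hand":1}]' 30
python3 pl.py .44 -.34 .22 -4.3
```

```text
time_s: 34.92
position: [0.4394, 0.309, 0.0522]
eef_rot: [0.677, 0.736, -0.001, -0.0]
force: [0.1, 0.2, 1.2]
opening: 0.0123
finger_force: 29.3
time_s: 35.55
position: [0.4388, 0.31, 0.0704]
eef_rot: [0.677, 0.736, -0.001, -0.0]
force: [-0.1, -0.1, 0.0]
opening: 0.0301
finger_force: 0.0
time_s: 36.17
position: [0.4596, 0.0997, 0.2217]
eef_rot: [0.717, 0.697, 0.001, 0.001]
force: [0.4, 0.9, -0.3]
opening: 0.0675
finger_force: 0.0
d [-0.7334 -0.0113  0.0028] rot [ 0.0003 -0.      0.0073]
t 36.17 j6 1.64
```

```bash
python3 -m creep '[{"dx":-0.1,"dy":0,"dz":0,"rx":0,"ry":0,"rz":0.004,"hand":1},{"dx":-0.2,"dy":0,"dz":0,"rx":0,"ry":0,"rz":0.007,"hand":1},{"dx":-0.3,"dy":0,"dz":0,"rx":0,"ry":0,"rz":0.007,"hand":1},{"dx":-0.4,"dy":-0.004,"dz":0,"rx":0,"ry":0,"rz":0.007,"hand":1},{"dx":-0.5,"dy":-0.008,"dz":0,"rx":0,"ry":0,"rz":0.007,"hand":1}]' 40
python3 -m creep '[{"dx":-0.09,"dy":0,"dz":-0.02,"rx":0,"ry":0,"rz":0,"hand":1},{"dx":-0.17,"dy":0,"dz":-0.04,"rx":0,"ry":0,"rz":0,"hand":1},{"dx":-0.17,"dy":0,"dz":-0.04,"rx":0,"ry":0,"rz":0,"hand":1},{"dx":-0.17,"dy":0,"dz":-0.04,"rx":0,"ry":0,"rz":0,"hand":1},{"dx":-0.17,"dy":0,"dz":-0.04,"rx":0,"ry":0,"rz":0,"hand":1}]' 40
python3 - <<'E'
from h import *
p,d,m=snap('wrist','w9.png'); P=cloud(d,m)
def rect(n,x,y,lo,hi):
    Q=P[(d>0)&(P[...,2]>lo)&(P[...,2]<hi)&(P[...,0]>x[0])&(P[...,0]<x[1])&(P[...,1]>y[0])&(P[...,1]<y[1])]
    if len(Q)>20: print(n,len(Q),cv2.minAreaRect((Q[:,:2]*1000).astype(np.float32)),np.median(Q[:,2]).round(3))
rect('tabs',(.36,.52),(-.46,-.29),.069,.085)
rect('hood',(.34,.52),(-.48,-.28),.04,.06)
rect('rim',(.37,.6),(-.27,-.05),.041,.049)
rect('high in carrier',(.42,.55),(-.24,-.09),.05,.12)
E
python3 pl.py .431 -.375 .078 -4.2
```

```text
time_s: 36.8
position: [0.4456, -0.2004, 0.2212]
eef_rot: [0.732, 0.681, 0.0, 0.0]
force: [1.0, -0.2, 0.4]
opening: 0.0856
finger_force: 0.0
time_s: 37.42
position: [0.4387, -0.2991, 0.2448]
eef_rot: [0.732, 0.681, 0.0, -0.0]
force: [0.4, -0.3, -1.6]
opening: 0.0856
finger_force: 0.0
tabs 306 ((430.9003601074219, -374.7951965332031), (23.64406967163086, 59.021907806396484), 85.599853515625) 0.076
hood 12766 ((430.9520568847656, -375.6607971191406), (147.21998596191406, 131.95947265625), 85.79508209228516) 0.051
rim 2959 ((505.1768798828125, -201.33523559570312), (121.22763061523438, 192.69131469726562), 83.79729461669922) 0.045
d [-0.1271 -0.0037  0.2781] rot [-0.     -0.      0.0003]
t 37.48 j6 0.89
```

View pics/w9.png

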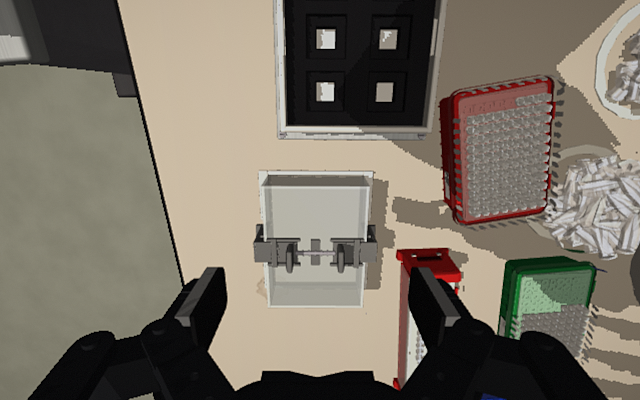

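The cover is still at (0.431, −0.375), tabs at (290,255) and (342,255). The carrier pockets in view are empty. I'll grasp the tabs again.

```bash
python3 -m creep '[{"dx":-0.09,"dy":-0.003,"dz":0.05,"rx":0,"ry":0,"rz":0,"hand":1},{"dx":-0.126,"dy":-0.003,"dz":0.1,"rx":0,"ry":0,"rz":0,"hand":1},{"dx":-0.126,"dy":-0.003,"dz":0.16,"rx":0,"ry":0,"rz":0,"hand":1},{"dx":-0.126,"dy":-0.003,"dz":0.2,"rx":0,"ry":0,"rz":0,"hand":1},{"dx":-0.126,"dy":-0.003,"dz":0.2,"rx":0,"ry":0,"rz":0,"hand":1}]' 40
python3 -m creep '[{"dx":0,"dy":0,"dz":0,"rx":0,"ry":0,"rz":0,"hand":1},{"dx":0,"dy":0,"dz":0,"rx":0,"ry":0,"rz":0,"hand":1},{"dx":0,"dy":0,"dz":0.03,"rx":0,"ry":0,"rz":0,"hand":1},{"dx":0,"dy":0,"dz":0.03,"rx":0,"ry":0,"rz":0,"hand":1},{"dx":0,"dy":0,"dz":0.03,"rx":0,"ry":0,"rz":0,"hand":1}]' 40
python3 pl.py .431 -.375 .0785 -4.2
```

```text
time_s: 38.1
position: [0.4309, -0.3741, 0.1237]
eef_rot: [0.732, 0.681, 0.0, -0.001]
force: [0.1, -0.6, 0.6]
opening: 0.0857
finger_force: 0.0
time_s: 38.72
position: [0.4316, -0.3757, 0.1077]
eef_rot: [0.732, 0.681, -0.0, 0.0]
force: [0.4, 0.7, -0.3]
opening: 0.0858
finger_force: 0.0
d [ 0.0011 -0.001   0.0487] rot [0.0001 0.0001 0.0001]
t 38.73 j6 0.78
```

```bash
python3 -m creep '[{"dx":0.001,"dy":-0.001,"dz":0.02,"rx":0,"ry":0,"rz":0,"hand":1},{"dx":0.001,"dy":-0.001,"dz":0.04,"rx":0,"ry":0,"rz":0,"hand":1},{"dx":0.001,"dy":-0.001,"dz":0.0485,"rx":0,"ry":0,"rz":0,"hand":1},{"dx":0.001,"dy":-0.001,"dz":0.0485,"rx":0,"ry":0,"rz":0,"hand":1},{"dx":0.001,"dy":-0.001,"dz":0.0485,"rx":0,"ry":0,"rz":0,"hand":-1}]' 50
python3 -m creep '[{"dx":0,"dy":0,"dz":0,"rx":0,"ry":0,"rz":0,"hand":-1},{"dx":0,"dy":0,"dz":0,"rx":0,"ry":0,"rz":0,"hand":-1},{"dx":0,"dy":0,"dz":0,"rx":0,"ry":0,"rz":0,"hand":-1},{"dx":0,"dy":0,"dz":0,"rx":0,"ry":0,"rz":0,"hand":-1},{"dx":0,"dy":0,"dz":0,"rx":0,"ry":0,"rz":0,"hand":-1}]' 50
python3 -m creep '[{"dx":0,"dy":0,"dz":-0.02,"rx":0,"ry":0,"rz":0,"hand":-1},{"dx":0,"dy":0,"dz":-0.06,"rx":0,"ry":0,"rz":0,"hand":-1},{"dx":0,"dy":0,"dz":-0.11,"rx":0,"ry":0,"rz":0,"hand":-1},{"dx":0,"dy":0,"dz":-0.15,"rx":0,"ry":0,"rz":0,"hand":-1},{"dx":0,"dy":0,"dz":-0.18,"rx":0,"ry":0,"rz":0,"hand":-1}]' 50
python3 pl.py .4864 -.1678 .19 -4.3
```

```text
time_s: 39.35
position: [0.4309, -0.3749, 0.078]
eef_rot: [0.732, 0.681, -0.0, 0.0]
force: [0.9, -0.1, 0.4]
opening: 0.0695
finger_force: 0.0
time_s: 39.98
position: [0.4307, -0.3752, 0.0792]
eef_rot: [0.732, 0.681, -0.0, 0.001]
force: [-5.6, 2.4, 18.7]
opening: 0.0413
finger_force: 49.7
time_s: 40.6
position: [0.4309, -0.3749, 0.1873]
eef_rot: [0.732, 0.681, 0.0, 0.0]
force: [0.5, -0.2, -2.1]
opening: 0.0403
finger_force: 53.4
d [ 0.3509  0.0672 -0.0047] rot [0.0001 0.0001 0.0004]
t 40.6 j6 0.78
```

```bash
python3 -m creep '[{"dx":0.08,"dy":0.01,"dz":0,"rx":0,"ry":0,"rz":0,"hand":-1},{"dx":0.16,"dy":0.03,"dz":0,"rx":0,"ry":0,"rz":0,"hand":-1},{"dx":0.24,"dy":0.05,"dz":0,"rx":0,"ry":0,"rz":0,"hand":-1},{"dx":0.32,"dy":0.067,"dz":0,"rx":0,"ry":0,"rz":0,"hand":-1},{"dx":0.351,"dy":0.067,"dz":0,"rx":0,"ry":0,"rz":0,"hand":-1}]' 50
python3 -m creep '[{"dx":0,"dy":0,"dz":0.03,"rx":0,"ry":0,"rz":0,"hand":-1},{"dx":0,"dy":0,"dz":0.05,"rx":0,"ry":0,"rz":0,"hand":-1},{"dx":0,"dy":0,"dz":0.07,"rx":0,"ry":0,"rz":0,"hand":-1},{"dx":0,"dy":0,"dz":0.07,"rx":0,"ry":0,"rz":0,"hand":-1},{"dx":0,"dy":0,"dz":0.07,"rx":0,"ry":0,"rz":0,"hand":-1}]' 50
python3 - <<'E'
from h import *
p,d,m=snap('wrist','w10.png'); P=cloud(d,m)
def rect(n,x,y,lo,hi):
    Q=P[(d>0)&(P[...,2]>lo)&(P[...,2]<hi)&(P[...,0]>x[0])&(P[...,0]<x[1])&(P[...,1]>y[0])&(P[...,1]<y[1])]
    if len(Q)>20: print(n,len(Q),cv2.minAreaRect((Q[:,:2]*1000).astype(np.float32)),np.median(Q[:,2]).round(3))
rect('hood',(.39,.58),(-.28,-.06),.108,.122)
rect('rim',(.37,.6),(-.27,-.05),.041,.049)
E
python3 pl.py .4864 -.1676 .1085 -4.3
```

```text
time_s: 41.22
position: [0.4865, -0.1655, 0.1862]
eef_rot: [0.732, 0.682, 0.0, -0.0]
force: [0.4, -0.7, -2.6]
opening: 0.0403
finger_force: 53.4
time_s: 41.85
position: [0.4863, -0.168, 0.1441]
eef_rot: [0.733, 0.681, 0.0, 0.0]
force: [-0.1, -0.4, -2.7]
opening: 0.0404
finger_force: 53.4
hood 44572 ((486.40435791015625, -168.0181884765625), (145.97303771972656, 119.2632064819336), 85.76383209228516) 0.116
rim 2565 ((534.6497192382812, -135.163818359375), (108.95835876464844, 237.73182678222656), 40.93999481201172) 0.045
d [ 0.0007 -0.      0.0595] rot [0.0001 0.     0.0003]
t 41.9 j6 1.15
```

View pics/w10.png

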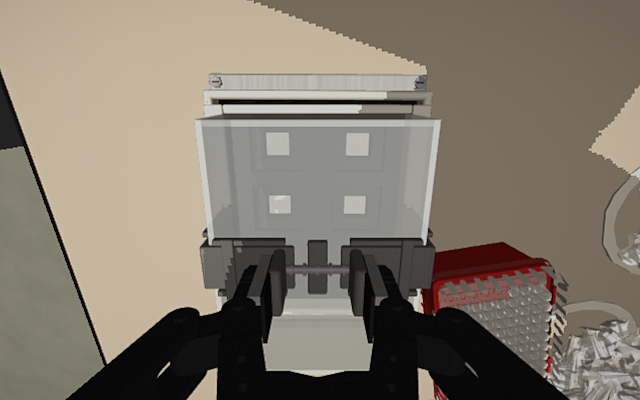

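The cover is centred over the empty carrier to within 0.5 mm. I'll lower it while keeping the tabs squeezed.

```bash
python3 -m creep '[{"dx":0,"dy":0,"dz":0.015,"rx":0,"ry":0,"rz":0,"hand":-1},{"dx":0,"dy":0,"dz":0.03,"rx":0,"ry":0,"rz":0,"hand":-1},{"dx":0,"dy":0,"dz":0.045,"rx":0,"ry":0,"rz":0,"hand":-1},{"dx":0,"dy":0,"dz":0.054,"rx":0,"ry":0,"rz":0,"hand":-1},{"dx":0,"dy":0,"dz":0.054,"rx":0,"ry":0,"rz":0,"hand":-1}]' 50
python3 -m creep '[{"dx":0,"dy":0,"dz":0.003,"rx":0,"ry":0,"rz":0,"hand":-1},{"dx":0,"dy":0,"dz":0.005,"rx":0,"ry":0,"rz":0,"hand":-1},{"dx":0,"dy":0,"dz":0.006,"rx":0,"ry":0,"rz":0,"hand":-1},{"dx":0,"dy":0,"dz":0.006,"rx":0,"ry":0,"rz":0,"hand":-1},{"dx":0,"dy":0,"dz":0.006,"rx":0,"ry":0,"rz":0,"hand":-1}]' 50
```

```text
time_s: 42.52
position: [0.4861, -0.1676, 0.1111]
eef_rot: [0.732, 0.681, -0.0, -0.0]
force: [0.1, -0.4, -2.8]
opening: 0.0405
finger_force: 53.4
time_s: 43.15
position: [0.4864, -0.1678, 0.1102]
eef_rot: [0.732, 0.681, 0.0, 0.001]
force: [-13.0, 6.5, 41.8]
opening: 0.041
finger_force: 60.6
```

```bash
python3 -m creep '[{"dx":0,"dy":0,"dz":-0.002,"rx":0,"ry":0,"rz":0,"hand":-1},{"dx":0,"dy":0,"dz":-0.002,"rx":0,"ry":0,"rz":0,"hand":1},{"dx":0,"dy":0,"dz":-0.002,"rx":0,"ry":0,"rz":0,"hand":1},{"dx":0,"dy":0,"dz":-0.002,"rx":0,"ry":0,"rz":0,"hand":1},{"dx":0,"dy":0,"dz":-0.002,"rx":0,"ry":0,"rz":0,"hand":1}]' 50
python3 -m creep '[{"dx":0,"dy":0,"dz":-0.03,"rx":0,"ry":0,"rz":0,"hand":1},{"dx":0,"dy":0,"dz":-0.09,"rx":0,"ry":0,"rz":0,"hand":1},{"dx":0,"dy":0,"dz":-0.18,"rx":0,"ry":0,"rz":0,"hand":1},{"dx":0,"dy":0,"dz":-0.23,"rx":0,"ry":0,"rz":0,"hand":1},{"dx":0,"dy":0,"dz":-0.23,"rx":0,"ry":0,"rz":0,"hand":1}]' 50
python3 - <<'E'
from h import *
p,d,m=snap('wrist','w11.png'); P=cloud(d,m)
def rect(n,x,y,lo,hi):
    Q=P[(d>0)&(P[...,2]>lo)&(P[...,2]<hi)&(P[...,0]>x[0])&(P[...,0]<x[1])&(P[...,1]>y[0])&(P[...,1]<y[1])]
    if len(Q)>20: print(n,len(Q),cv2.minAreaRect((Q[:,:2]*1000).astype(np.float32)),np.median(Q[:,2]).round(4))
rect('tabs',(.42,.55),(-.21,-.12),.1,.115)
rect('hood',(.4,.57),(-.26,-.08),.075,.09)
for x in(.45,.47,.51,.53):
  for y in(-.22,-.115):
    k=(d>0)&(np.hypot(P[...,0]-x,P[...,1]-y)<.008)&(P[...,2]<.12); print(x,y,np.median(P[k][:,2]).round(4),end=' ')
p2,_,_=snap('top','t2.png')
cv2.imwrite('pics/c2.png',np.vstack([p[60:290,200:440,::-1],]) if 0 else cv2.resize(p2[150:260,250:510,::-1],None,fx=3,fy=3))
E
```

```text
time_s: 43.78
position: [0.4863, -0.1677, 0.1089]
eef_rot: [0.732, 0.681, -0.0, -0.0]
force: [-0.6, 0.5, -0.3]
opening: 0.0852
finger_force: 0.0
time_s: 44.4
position: [0.4871, -0.1682, 0.2489]
eef_rot: [0.732, 0.681, 0.001, 0.002]
force: [0.6, 0.2, -0.2]
opening: 0.0852
finger_force: 0.0
tabs 432 ((486.4539794921875, -167.38937377929688), (23.316518783569336, 58.8665885925293), 86.07077026367188) 0.1075
hood 18358 ((486.5152587890625, -167.80528259277344), (145.8881072998047, 131.84878540039062), 85.73456573486328) 0.0822
0.45 -0.22 0.0818 0.45 -0.115 0.0819 0.47 -0.22 0.082 0.47 -0.115 0.082 0.51 -0.22 0.0819 0.51 -0.115 0.082 0.53 -0.22 0.082 0.53 -0.115 0.0819
```

View pics/w11.png

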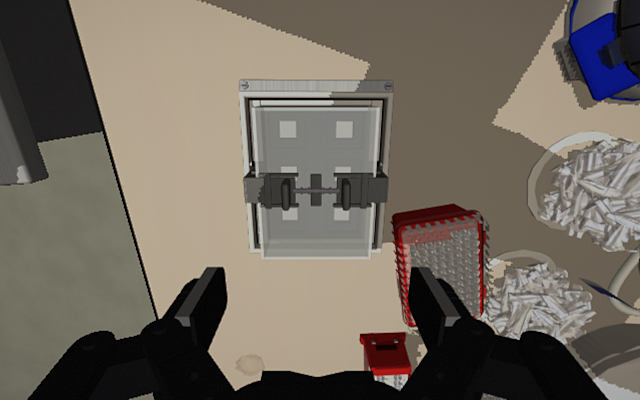

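View pics/c2.png

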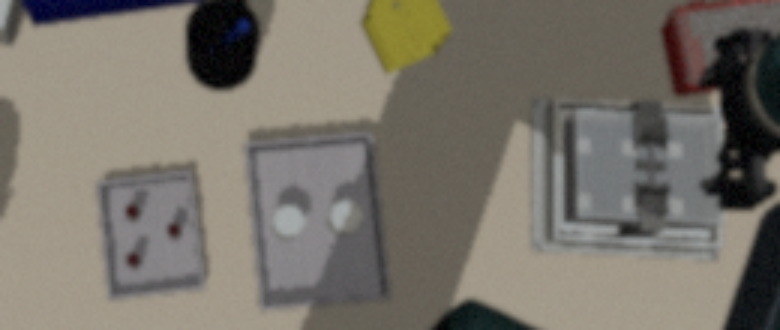

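The cover is level and home: its top is at 82.0 mm everywhere, and the tabs are sprung out 58.9 mm apart. Three vials stand in the small tray at (133,212), (175,229) and (135,259), and two pots in the large one at (289,220) and (346,215). I'm handing in.

```bash
python3 -c "
from bench import *
print(finish_job())"
```

```text
the job is handed in; nothing more can be done
None
```

The job is done and handed in at about 44 s on the robot's clock: all three vials are in the small tray, both pots are in the large tray, and the cover is back fully home on the empty carrier with both tabs sprung out; the verdict itself wasn't returned.

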